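Top up the gravity-feed battery rack

TASK

Load the two standing D cells into the wide lane of the sloping battery rack, lying across the lane with their button ends the same way as the D cell already in it, so that they roll down and queue up against it: first the one left standing by itself on the counter, so that it is used up sooner, then the one from the wooden caddy. Do not drop or throw the cells, keep the D cell that is already there at the front, and leave the small cell in the caddy, the jar, the grey pipe coupling and the pen cup where they are.

Things in the scene. Friction and masses are not known exactly. Their poses are not given: they have to be found in the camera images.
- rack: Fixed two-lane gravity-feed battery rack of white and bare sheet metal, 196 x 130 mm, about 60 mm high at the front walls and 95 mm at the back, to the robot's left or right; its low front faces the robot. The wide lane is on the left seen from the front; the narrow right lane (54 mm) holds two C cells. Origin: under its middle, on the counter.
- lane: Wide lane of the rack: open-topped trough 66 mm wide, 190 mm long inside, rising to the back at 0.17 rad. Origin: on its floor midway between the side walls, at the inner face of the front lip. x runs up the slope to the back, y to the left seen from the front, z square to the floor. A D cell laid across it rolls down by itself; three queue with axes at about x = 17, 51, 85 mm, z = 17 mm.
- lane_back (a point): Top middle of the wide lane's back wall (x = 190, z = 42 mm in the lane's frame). All walls are 3 mm thick; the side walls rise 45 mm above the lane's floor. The front lip is 20 mm high, and lip and front floor have a 24 mm wide finger notch in the middle.
- cell_front: D cell (round battery), black with steel ends, 34 mm diameter, 61.5 mm long, 0.11-0.17 kg. One end is flat; the other, the button end, has a steel button 9.6 mm wide, 2 mm proud. Origin: centre of the flat end; z runs along the cell to the button end. This one already lies in the wide lane against the front lip, its button end to the left (+y of the lane).
- cell_front_button (a point): Middle of the button end of cell_front.
- cell_loose: D cell (round battery), black with steel ends, 34 mm diameter, 61.5 mm long, 0.11-0.17 kg. One end is flat; the other, the button end, has a steel button 9.6 mm wide, 2 mm proud. Origin: centre of the flat end; z runs along the cell to the button end. This one stands by itself on the counter in front of the robot, button end up. It is to be loaded first.
- cell_loose_button (a point): Middle of the button end of cell_loose.
- cell_caddy: D cell (round battery), black with steel ends, 34 mm diameter, 61.5 mm long, 0.11-0.17 kg. One end is flat; the other, the button end, has a steel button 9.6 mm wide, 2 mm proud. Origin: centre of the flat end; z runs along the cell to the button end. This one stands button end up in one of the two end wells of the caddy. It is to be loaded second.
- cell_caddy_button (a point): Middle of the button end of cell_caddy.
- caddy: Fixed wooden block 56 x 150 x 28 mm (x, y, z) with a row of three square wells 37 mm wide and 20 mm deep, at y = -46, 0 and 46 mm; the middle one is empty. Origin: centre of its underside. It stands to the robot's left or right, opposite the rack; the counter between the two is clear but for cell_loose, with the jar and the coupling beyond. The D cell in it stands 41.5 mm out of the block.
- cell_small: Smaller C cell of the same look, 26.2 mm in diameter and 50 mm long, standing button end up in the other end well of the caddy. Origin: centre of its flat end. Leave it.
- jar: Glass sample jar with a white screw lid, 72 mm in diameter, 85 mm high. Origin: centre of its underside. Leave it.
- coupling: Grey plastic pipe coupling standing upright, 42 mm in diameter below and 54 mm above, 62 mm high. Origin: centre of its underside. Leave it.
- pen_cup: Clear plastic cup of pens, 72 mm in diameter at the rim, 100 mm high (pens to 145 mm). Origin: centre of its underside. Leave it.
Things that resemble listed ones, but are neither listed nor needed, are in the scene too. What is shaped like the cell_loose but red is not meant.

How it is judged (in metres and radians):
On the way, in this order (a step that is already met when the one before it is completed fails the run):
1. The cell from the counter lies in the wide lane directly behind the front cell, button end to the left (x of cell_front in the frame of lane between 0.011 and 0.023 m and z of cell_front in the frame of lane between 0.011 and 0.023 m and x of cell_front_button in the frame of lane between 0.011 and 0.023 m and z of cell_front_button in the frame of lane between 0.011 and 0.023 m and y of cell_front_button in the frame of lane between 0.024 and 0.036 m and x of cell_loose in the frame of lane between 0.045 and 0.058 m and z of cell_loose in the frame of lane between 0.011 and 0.023 m and x of cell_loose_button in the frame of lane between 0.045 and 0.058 m and z of cell_loose_button in the frame of lane between 0.011 and 0.023 m and y of cell_loose_button in the frame of lane between 0.024 and 0.036 m), for 0.2 s.
2. The cell from the caddy lies in the wide lane directly behind that one, button end to the left (all of step 1 and x of cell_caddy in the frame of lane between 0.078 and 0.093 m and z of cell_caddy in the frame of lane between 0.011 and 0.023 m and x of cell_caddy_button in the frame of lane between 0.078 and 0.093 m and z of cell_caddy_button in the frame of lane between 0.011 and 0.023 m and y of cell_caddy_button in the frame of lane between 0.024 and 0.036 m), for 0.2 s.
At the end, for the whole second after the job is handed in: The three D cells lie at rest on the wide lane's floor, button ends to the left, queued in the order cell_front, cell_loose, cell_caddy: both ends of each at 17 +-6, 51.5 +-6.5 and 85.5 +-7.5 mm from the lip and 17 +-6 mm above the floor; speeds under 20 mm/s (all of step 2 and linear speed of each of cell_front, cell_loose, cell_caddy below 0.02 m/s); the robot touches nothing.
It fails at once if cell_loose moves faster than 1 m/s while out of the gripper (dropped or thrown) (linear speed of cell_loose above 1 m/s and contact force between cell_loose and the fingers below 0.01 N).
It fails at once if cell_caddy moves faster than 1 m/s while out of the gripper (dropped or thrown) (linear speed of cell_caddy above 1 m/s and contact force between cell_caddy and the fingers below 0.01 N).
It fails at once if the small cell, the jar, the coupling or the pen cup is moved by more than 20 mm (distance of any of cell_small, jar, coupling, pen_cup from where it was at the start of the episode above 0.02 m).
It also fails if it takes over 72 s, if anything falls off the work surface, if the arm or the gripper's body presses on something with over 40 N, if the wrist force passes 120 N, or if a joint passes its speed limit or range.

ROBOT

A 7-joint arm with a two-finger parallel gripper is mounted at the origin on the work surface. World frame = base frame: x ahead of the robot, y to its left, z up, the work surface at z = 0. Lengths are in m, angles in degrees, forces in N, time in s.
With the tool pointing down it reaches from about 0.425 to 0.875 m from the base axis. Payload 8.4 kg.
Tool frame: the origin (TCP) lies on the centre line of the jaws, within the pads' length; the fingertips stand 14 mm ahead of it and the grasp point (between the pads) lies 5 mm behind it; x points along the fingers, y is the direction in which the jaws open and shut, and the axes are right-handed (so a half turn about x gives the same grasp; the last joint's range is limited). The gripper opens to 87 mm and grips with 3 to 60 N. Pads are 19 mm wide; open, the fingers measure 117 mm over their backs; the gripper's body (75 mm by 190 mm) begins 51 mm behind the grasp point.
Start: joints at [58.144, 19.091, 2.286, 83.961, -0.768, 76.965, -3.352], TCP at [0.287, -0.583, 0.201] pointing down, gripper open.
Joint ranges: [-147.57, 147.57], [-21.85, 119.76], [-74.77, 79.35], [14.55, 137.4], [-85.83, 265.84], [4.83, 119.75], [-152.11, 152.11]. Speed limits (degrees/s): [127.2, 127.2, 159.86, 159.86, 180, 180, 180].

INTERFACE

Orientations are given as a 3x3 rotation matrix whose columns are the frame's x, y, z axes.
In Python, from cell import robot, cams gives the robot as it stands.
- The arm moves only by the tool drive_tool, never from a script. Its argument "targets" is a list of rows, each a list of 4 numbers: the shift along the tool's x, y, z in mm, then the turn about the tool's x in rad. A call has 1 to 20 rows; each row shifts and turns the pose as measured when the row begins, along the tool's axes as they then stand; what a row does not reach is not made up. A row lasts 1/8 s, in which the tool goes at most 62.5 mm and 10.7 degrees, less where a joint would pass 70% of its speed; a pose out of reach is approached as far as the arm can. A call with a gripper value outside its range is refused whole. "hand" is the opening, from -1 (shut) to 1 (fully open), so that 0 is half open, set as the call begins (left out, the last holds). The fingers move at their own pace and stop on an object; the grip force is fixed at half the most. Time passes only in rows, so rows that do not move let the fingers close. It gives the time, the measured TCP pose, the force and the opening at its end, in the units of the state.
- robot.get_state(): the state, without advancing time (a new reading comes with each control period).
- cams.read_camera(name): name is "scene" or "top"; returns a dict with "color" (384x512x3 uint8, blue, green, red), "intrinsics" (3x3 intrinsics, pixels), "camera_from_world" (4x4, takes a point from world to camera coordinates). Camera axes: x right, y up, looking along -z (the intrinsics and any distortion apply to the point x, -y, -z); pixel columns grow to the right and rows downward; lengths in m; the calibration is good to about 2 mm. A picture is of the moment at which its call begins. There is no depth.
- robot.finish_job(): hands the job in, once; it reports no verdict.
Trained networks look in a picture, given as the dict that the camera call returned (one of the last four; its "shot" number tells which), for a name from the list of things; names that differ only in an ending like _2 or _b are one class to them, and where a whole thing is asked for, a point or a joint stands for the part that bears it (a point fixed in the world has none). Each returns a list of dicts, best first, with "score" (0 to 1); they miss things now and then, are a little off and sometimes report something else, mostly with a low value. They report only what shows in the picture. A call takes as long as a camera call. They do not tell look-alikes from the thing itself.
- cams.silhouettes(picture, name): "pixels" (384x512 bool, what is visible of it) and "extent" ([left, top, width, height] in pixels, round what is visible of it).
- cams.spot_point(picture, name): "centre" ([column, row] in pixels: a listed point, or the origin of a listed thing).
The state is a dict: "time": time; "joint_pos": joint angles; "dq": joint speeds; "joint_efforts": joint torques, N m; "tcp_pos": TCP position; "tcp_rot": TCP orientation; "force": force on the tool from outside, world axes, zero at the start; "wrist_torque": the same for the moment, N m; "opening": finger opening in m.
Only numpy, scipy, OpenCV 4.12 (cv2) and the standard library are available. Lean on these libraries where they do the work, as an engineer would, in place of code of your own. Each camera call takes 0.05 s, during which the arm holds its last target. There are 200 camera calls.

## Working session

There is one attempt and no reset: what is moved stays moved. The work goes in short steps, Python scripts to look and compute and a tool call to move; the robot and the scene stay as the last step left them, time stands still between calls to the robot, and variables do not carry over. Pictures are saved under pics/ and viewed, about 8 in all and at most 12, crops included, and the job is handed in when it is done.

Besides the shell and the picture viewer there is one more tool, called after ">>>" as name([rows], argument=value, ...), one row to a line, values as JSON. drive_tool: Moves the arm, as the interface text tells. Its arguments: {"type":"object","properties":{"targets":{"type":"array","items":{"type":"array","items":{"type":"number"}}},"hand":{"type":"number"}},"required":["targets"]}

```bash
ls; mkdir -p pics; python3 - <<'E'
from cell import robot, cams
import cv2, numpy as np
s=robot.get_state(); print({k:np.round(v,3).tolist() for k,v in s.items()})
ims=[]
for n in ("scene","top"):
    p=cams.read_camera(n); ims.append(p["color"]); cv2.imwrite(f"pics/{n}0.png",p["color"])
    print(n,np.round(p["intrinsics"],1).tolist(),np.round(p["camera_from_world"],3).tolist(),[k for k in p])
    for o in ("rack","lane","lane_back","cell_front","cell_front_button","cell_loose","cell_loose_button","cell_caddy_button","caddy","cell_small","jar","coupling","pen_cup"):
        print(o,[(round(d["score"],2),np.round(d["centre"],1).tolist()) for d in cams.spot_point(p,o)[:6]])
cv2.imwrite("pics/a.png",cv2.resize(ims[0],(800,600),interpolation=cv2.INTER_CUBIC))
cv2.imwrite("pics/b.png",cv2.resize(ims[1],(800,600),interpolation=cv2.INTER_CUBIC))
E
```

```text
pics
{'time': 0.0, 'joint_pos': [58.144, 19.133, 2.282, 84.011, -0.768, 76.964, -3.352], 'dq': [0.127, -0.007, -0.054, 0.019, 0.025, -0.02, 0.062], 'joint_efforts': [0.001, -65.636, 1.336, -40.379, -0.06, 0.045, 0.0], 'tcp_pos': [0.286, -0.583, 0.2], 'tcp_rot': [[-0.001, 0.441, -0.897], [0.001, -0.897, -0.441], [-1.0, -0.002, 0.0]], 'force': [-0.535, -0.321, -0.179], 'wrist_torque': [0.018, 0.04, 0.003], 'opening': 0.087}
scene [[409.7, 0.0, 260.8], [0.0, 409.7, 195.7], [0.0, 0.0, 1.0]] [[-0.112, 0.994, 0.012, 0.056], [-0.709, -0.088, 0.7, 0.289], [0.696, 0.07, 0.714, -1.526], [0.0, 0.0, 0.0, 1.0]] ['color', 'intrinsics', 'camera_from_world', 'shot']
rack [(0.77, [351.8, 245.8])]
lane [(0.59, [351.6, 212.4])]
lane_back [(0.67, [381.1, 250.4])]
cell_front [(0.62, [272.9, 195.4]), (0.6, [345.6, 214.6]), (0.59, [352.4, 214.8])]
cell_front_button []
cell_loose [(0.73, [297.0, 225.0]), (0.69, [271.7, 211.4])]
cell_loose_button [(0.71, [299.2, 207.7]), (0.7, [275.8, 197.7])]
cell_caddy_button [(0.8, [174.0, 202.9])]
caddy [(0.56, [163.1, 219.1]), (0.27, [234.6, 271.4])]
cell_small [(0.51, 
[... 180 characters left out ...]
8.9], [0.0, 397.7, 189.8], [0.0, 0.0, 1.0]] [[0.016, -1.0, -0.001, -0.01], [0.981, 0.015, 0.193, -0.496], [-0.193, -0.004, 0.981, -0.887], [0.0, 0.0, 0.0, 1.0]] ['color', 'intrinsics', 'camera_from_world', 'shot']
rack [(0.74, [148.0, 167.4])]
lane []
lane_back [(0.82, [117.8, 123.8])]
cell_front [(0.57, [232.0, 119.4]), (0.55, [151.7, 191.6])]
cell_front_button []
cell_loose [(0.68, [205.2, 188.8])]
cell_loose_button [(0.71, [233.5, 196.0]), (0.65, [199.1, 182.5])]
cell_caddy_button [(0.74, [350.4, 171.5])]
caddy [(0.59, [359.0, 181.4])]
cell_small [(0.49, [380.7, 185.4])]
jar [(0.95, [230.2, 117.3])]
coupling [(0.79, [265.4, 118.8]), (0.16, [348.9, 171.7])]
pen_cup [(0.66, [132.6, 276.9])]
```

View pics/a.png

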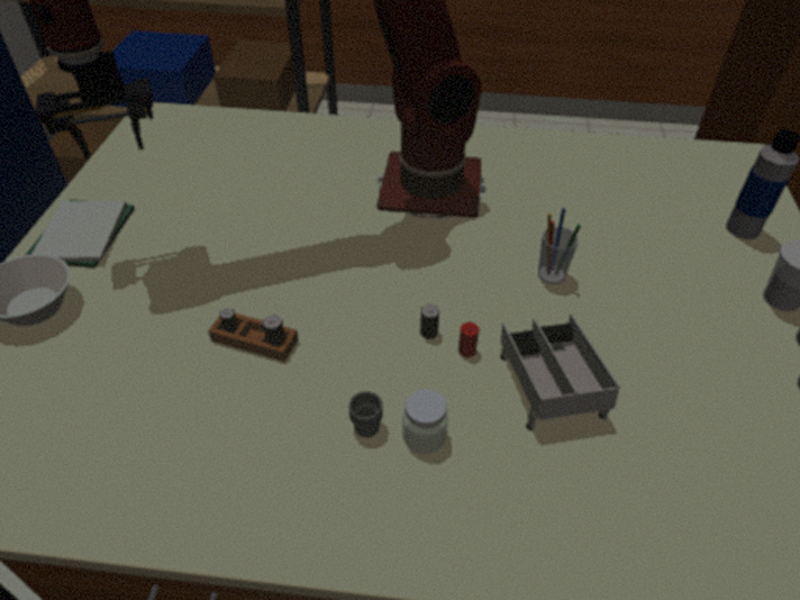

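View pics/b.png

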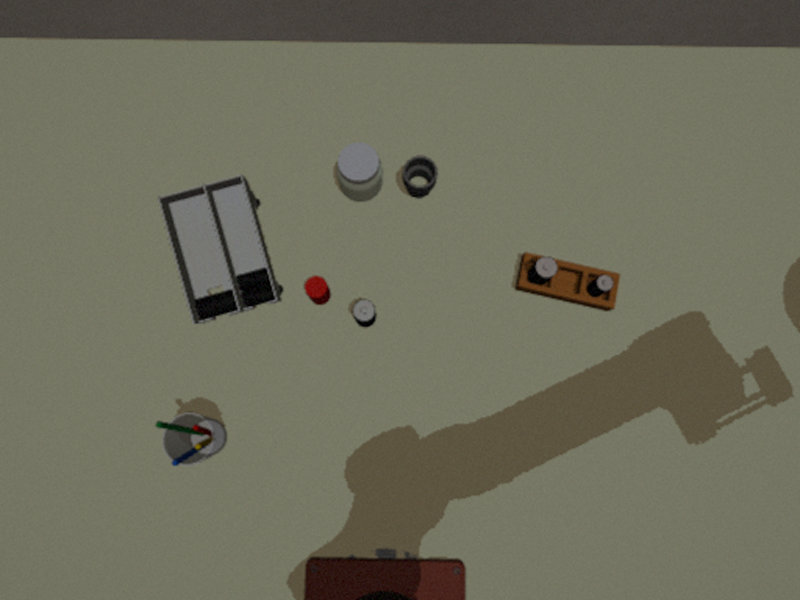

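The loose black D cell is at top-view pixel (233,200), scene (275,205). Look-alikes are the red cell at top (203,186), scene (300,218); the D cell in the caddy's left well at top (350,172); and the small C cell at top (381,185). I choose the black one standing alone. The rack is on the robot's left, with the wide lane on its left side. Next I fit the poses and make one close crop.

```bash
cat > h.py <<'E'
from cell import robot, cams
import cv2, numpy as np
from scipy.optimize import minimize, least_squares
def proj(p,X):
    T=p["camera_from_world"]; c=np.atleast_2d(X)@T[:3,:3].T+T[:3,3]
    c=c*[1,-1,-1]; q=c@p["intrinsics"].T; return q[:,:2]/q[:,2:]
def plane(p,uv,z):
    T=p["camera_from_world"]; R=T[:3,:3]; o=-R.T@T[:3,3]
    d=R.T@(np.linalg.solve(p["intrinsics"],[uv[0],uv[1],1])*[1,-1,-1]); return o+d*(z-o[2])/d[2]
def tri(ps,uvs,x0=(.6,0,.05)):
    r=least_squares(lambda X:np.concatenate([proj(p,X)[0]-u for p,u in zip(ps,uvs)]),x0); return r.x,np.abs(r.fun).max()
def pts(p,n): return [(round(d["score"],2),np.array(d["centre"])) for d in cams.spot_point(p,n)]
# rack model: wall-top corners and lower corners, rack frame
def rackpts(q):
    x,y,a=q; P=np.array([[sx*.098,sy*.065,z] for sx,zs in((-1,(.012,.060)),(1,(.035,.095))) for sy in(-1,1) for z in zs])
    c,s=np.cos(a),np.sin(a); P[:,:2]=P[:,:2]@np.array([[c,s],[-s,c]])+[x,y]; return P
E
python3 - <<'E'
from h import *
ps=[cams.read_camera(n) for n in("scene","top")]
for n,uv in(("loose",[(275.8,197.7),(233.5,196)]),("red",[(299.2,207.7),(199.1,182.5)]),("caddyD",[(174,202.9),(350.4,171.5)]),("back",[(381.1,250.4),(117.8,123.8)]),("rack",[(351.8,245.8),(148,167.4)]),("pen",[(351.3,174.3),(132.6,276.9)])):
    X,e=tri(ps,uv); print(n,np.round(X,4),round(e,1))
for p,n in zip(ps,("scene","top")):
    print(n,[(round(d["score"],2),d["extent"]) for d in cams.silhouettes(p,"rack")])
M=[cams.silhouettes(p,"rack")[0]["pixels"] for p in ps]
def cost(q):
    c=0
    for p,m in zip(ps,M):
        uv=proj(p,rackpts(q)).astype(np.float32); h=cv2.convexHull(uv)
        z=np.zeros((384*4,512*4),np.uint8); cv2.fillConvexPoly(z,np.round(h*4).astype(int),1)
        mm=cv2.resize(m.astype(np.uint8),(2048,1536),interpolation=cv2.INTER_NEAREST)
        c+=np.count_nonzero(z!=mm)/np.count_nonzero(mm)
    return c
best=min((minimize(cost,[.61,.24,a],method="Nelder-Mead",options=dict(initial_simplex=[[.61,.24,a],[.63,.24,a],[.61,.26,a],[.61,.24,a+.1]])) for a in(.1,.25)),key=lambda r:r.fun)
print(best.x,best.fun); np.save("rack.npy",best.x)
x,y,a=best.x;c,s=np.cos(a),np.sin(a)
lane=lambda u,v:np.array([x+c*(-.095+u)-s*(.029+v),y+s*(-.095+u)+c*(.029+v)])
print("lane x=0,75,190:",[np.round(lane(u,0),4) for u in(0,.075,.190)])
out=[]
for p,cc in zip(ps,((270,180),(100,100))):
    im=p["color"].copy(); im=im[cc[1]:cc[1]+120,cc[0]:cc[0]+150]; im=cv2.resize(im,None,fx=4,fy=4,interpolation=cv2.INTER_CUBIC)
    im=cv2.convertScaleAbs(im,alpha=1.8)[:,:]
    uv=(proj(p,rackpts(best.x))-cc)*4
    for u in uv: cv2.circle(im,tuple(np.int32(u)),3,(0,255,0),-1)
    out.append(im)
cv2.imwrite("pics/c.png",cv2.resize(np.hstack(out),(800,320)) if 0 else cv2.resize(np.vstack(out),(500,600) if 0 else (375,600)) if 0 else np.hstack([o[:, :400] if i else o[:, 0:400] for i,o in enumerate(out)]))
E
```

```text
loose [0.4768 0.0356 0.066 ] 1.3
red [0.5073 0.1102 0.0678] 1.6
caddyD [ 0.5372 -0.2349  0.0732] 0.4
back [0.641  0.3085 0.084 ] 0.8
rack [ 0.5607  0.2565 -0.01  ] 0.9
pen [0.2903 0.2668 0.0115] 0.6
scene [(0.72, [320.3, 199.8, 76.6, 76.5]), (0.21, [169.1, 202.1, 13.3, 19.3])]
top [(0.62, [103.0, 114.1, 79.6, 93.7])]
[0.56451317 0.25688417 0.27836151] 0.646643848526445
lane x=0,75,190: [array([0.4652, 0.2587]), array([0.5373, 0.2793]), array([0.6479, 0.3109])]
```

View pics/c.png

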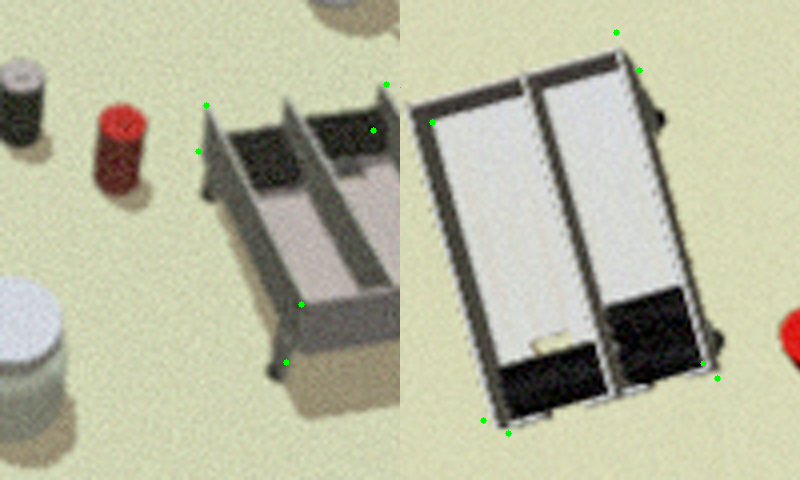

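```bash
python3 - <<'E'
from h import *
ps=[cams.read_camera(n) for n in("scene","top")]
top=ps[1]
C={k:plane(top,uv,z) for k,uv,z in(("BL",(103,126.7),.095),("BR",(155.5,113),.095),("FR",(178,192),.06),("FL",(125.7,206.2),.06))}
for k,v in C.items(): print(k,np.round(v,4))
for k,u in(("FR",[(321.7,206.2),(178,192)]),("BR",[(345,255.7),(155.5,113)])): X,e=tri(ps,u); print(k,np.round(X,4),round(e,1))
for a,b in(("FL","BL"),("FR","BR"),("FL","FR"),("BL","BR")):
    d=C[b]-C[a]; print(a,b,round(np.hypot(*d[:2]),4),np.round(np.degrees(np.arctan2(d[1],d[0])),2))
print("loose z.0635 top/scene",plane(top,(233.5,196),.0635),plane(ps[0],(275.8,197.7),.0635))
print("caddyD z.0715",plane(top,(350.4,171.5),.0715),plane(ps[0],(174,202.9),.0715))
for n in("cell_loose","cell_caddy"):
  for p in ps:
    print(n,[(round(d["score"],2),np.round(d["extent"]).tolist()) for d in cams.silhouettes(p,n)][:5])
E
```

```text
BL [0.6294 0.3364 0.095 ]
BR [0.6647 0.2174 0.095 ]
FR [0.4855 0.1624 0.06  ]
FL [0.4504 0.2812 0.06  ]
FR [0.4859 0.165  0.0576] 1.1
BR [0.6684 0.2209 0.0855] 0.5
FL BL 0.1874 17.13
FR BR 0.1874 17.08
FL FR 0.1239 -73.53
BL BR 0.1241 -73.5
loose z.0635 top/scene [0.47743113 0.03325567 0.0635    ] [0.47391092 0.03921273 0.0635    ]
caddyD z.0715 [ 0.53771878 -0.23612004  0.0715    ] [ 0.53579347 -0.23450766  0.0715    ]
cell_loose [(0.63, [268.0, 194.0, 14.0, 24.0]), (0.48, [291.0, 208.0, 18.0, 24.0]), (0.4, [344.0, 132.0, 28.0, 50.0]), (0.35, [348.0, 206.0, 20.0, 13.0])]
cell_loose [(0.71, [225.0, 192.0, 15.0, 19.0]), (0.58, [194.0, 178.0, 20.0, 17.0]), (0.49, [99.0, 261.0, 46.0, 36.0])]
cell_caddy [(0.75, [170.0, 200.0, 14.0, 21.0])]
cell_caddy [(0.84, [337.0, 165.0, 19.0, 17.0])]
```

>>> drive_tool([
  [0, 0, 0, -0.176],
  [0, 0, 0, -0.176],
  [0, 0, 0, -0.176],
  [0, 0, 0, -0.176],
  [0, 0, 0, -0.176],
  [0, 0, 0, -0.176],
  [0, 0, 0, -0.176],
  [0, 0, 0, -0.176],
], hand=0.4)

```text
time: 3.0
tcp_pos: [0.2867, -0.5833, 0.2009]
tcp_rot: [[-0.0, 0.943, 0.332], [-0.0, 0.332, -0.943], [-1.0, -0.0, -0.0]]
force: [0.2, 0.3, 0.1]
opening: 0.0613
```

```bash
cat > go.py <<'E'
import sys
from h import *
s=robot.get_state(); R=np.array(s["tcp_rot"]); p=np.array(s["tcp_pos"])
y=R[:,1]; print("t",s["time"],"tcp",np.round(p,4),"head",round(np.degrees(np.arctan2(y[1],y[0])),2),"F",np.round(s["force"],1),"open",s["opening"])
a=list(map(float,sys.argv[1:]))
for i in range(0,len(a),3):
    t=np.array(a[i:i+3]); print("->",t,"tool mm",np.round(R.T@(t-p)*1000,1)); p=t
E
python3 go.py .50 .02 .2 .476 .036 .11 .476 .036 .040
```

```text
t 3.0 tcp [ 0.2867 -0.5833  0.2009] head 19.42 F [0.2 0.3 0.1] open 0.06128660830788482
-> [0.5  0.02 0.2 ] tool mm [   0.8  401.7 -498.1]
-> [0.476 0.036 0.11 ] tool mm [ 90.  -17.3 -23.1]
-> [0.476 0.036 0.04 ] tool mm [70.  0.  0.]
```

>>> drive_tool([
  [0, 36.5, -45.3, 0],
  [0, 36.5, -45.3, 0],
  [0, 36.5, -45.3, 0],
  [0, 36.5, -45.3, 0],
  [0, 36.5, -45.3, 0],
  [0, 36.5, -45.3, 0],
  [0, 36.5, -45.3, 0],
  [0, 36.5, -45.3, 0],
  [0, 36.5, -45.3, 0],
  [0, 36.5, -45.3, 0],
  [0, 36.5, -45.3, 0.045],
  [0, 0, 0, 0],
])

```text
time: 4.5
tcp_pos: [0.5044, 0.0389, 0.2016]
tcp_rot: [[0.006, 0.957, 0.289], [-0.004, 0.289, -0.957], [-1.0, 0.005, 0.006]]
force: [-0.8, -0.3, 0.1]
opening: 0.0609
```

```bash
python3 go.py .476 .036 .11 .476 .036 .040
```

```text
t 4.5 tcp [0.5044 0.0389 0.2016] head 16.81 F [-0.8 -0.3  0.1] open 0.060852418399990414
-> [0.476 0.036 0.11 ] tool mm [ 91.4 -28.5  -5.9]
-> [0.476 0.036 0.04 ] tool mm [70.  -0.3 -0.4]
```

>>> drive_tool([
  [46, -28, -6, 0],
  [46, 0, 0, 0],
  [35, 0, 0, 0],
  [34, 0, 0, 0],
  [0, 0, 0, 0],
])

```text
time: 5.12
tcp_pos: [0.4769, 0.0327, 0.0374]
tcp_rot: [[0.009, 0.958, 0.288], [-0.006, 0.288, -0.958], [-1.0, 0.007, 0.009]]
force: [-0.4, 0.1, 0.2]
opening: 0.0609
```

```bash
python3 go.py .476 .036 .04; python3 - <<'E'
from h import *
ims=[]
for n,c in(("scene",(240,150)),("top",(190,150))):
    p=cams.read_camera(n); im=p["color"][c[1]:c[1]+100,c[0]:c[0]+100]; ims.append(cv2.resize(im,(400,400),interpolation=cv2.INTER_CUBIC))
cv2.imwrite("pics/d.png",cv2.convertScaleAbs(np.hstack(ims),alpha=1.6))
E
```

```text
t 5.125 tcp [0.4769 0.0327 0.0374] head 16.75 F [-0.4  0.1  0.2] open 0.060920608969011185
-> [0.476 0.036 0.04 ] tool mm [-2.6  0.1 -3.4]
```

View pics/d.png

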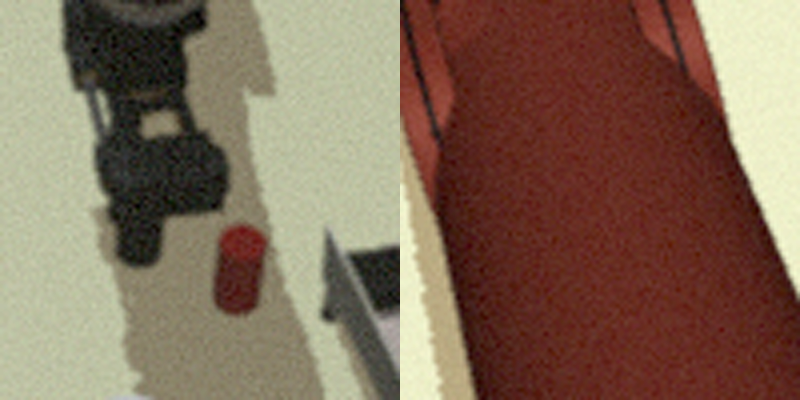

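The gripper straddles the black cell and hides it from the top camera. The red cell is clear of the fingers, at crop (240,270). I close now.

>>> drive_tool([
  [0, 0, -2, 0],
  [0, 0, 0, 0],
  [0, 0, 0, 0],
  [0, 0, 0, 0],
  [0, 0, 0, 0],
], hand=-1)

```text
time: 5.85
tcp_pos: [0.4816, 0.035, 0.0441]
tcp_rot: [[0.02, 0.958, 0.288], [-0.008, 0.288, -0.958], [-1.0, 0.017, 0.013]]
force: [0.2, -0.6, -0.2]
opening: 0.0189
```

```bash
python3 go.py .50 -.06 .055 .50 -.06 .038 
```

```text
t 5.85 tcp [0.4816 0.035  0.0441] head 16.73 F [ 0.2 -0.6 -0.2] open 0.01889725631481539
-> [ 0.5   -0.06   0.055] tool mm [-9.8 -9.5 96.4]
-> [ 0.5   -0.06   0.038] tool mm [17.  -0.3 -0.2]
```

```bash
python3 - <<'E'
from h import *
p=cams.read_camera("scene"); c=(250,165)
cv2.imwrite("pics/e.png",cv2.convertScaleAbs(cv2.resize(p["color"][c[1]:c[1]+75,c[0]:c[0]+75],(600,600),interpolation=cv2.INTER_CUBIC),alpha=2.5))
print(pts(p,"cell_loose_button"),pts(p,"cell_loose"))
s=robot.get_state();print(s["opening"],s["tcp_pos"],s["force"])
E
```

```text
[(0.71, array([300.6, 209.4])), (0.52, array([273.7, 195.9])), (0.47, array([175.6, 203.7]))] [(0.83, array([296.7, 226.6])), (0.67, array([273.3, 211.5]))]
0.006512814053519469 [0.48149408 0.03502564 0.04395058] [ 0.48156723  0.01536112 -1.26649269]
```

View pics/e.png

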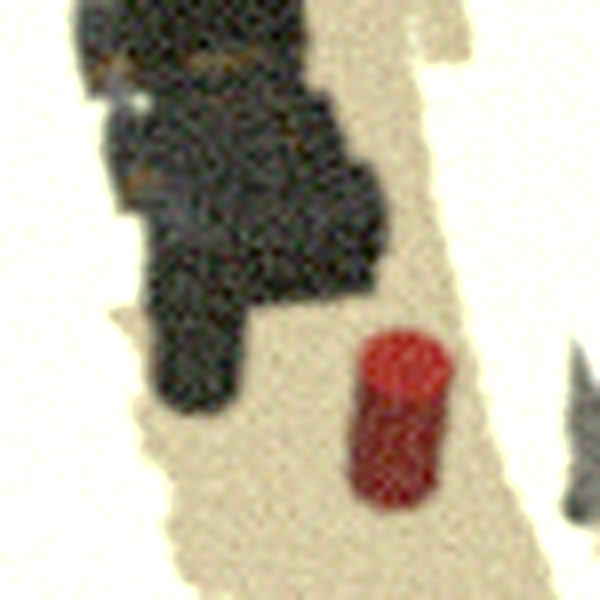

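```bash
python3 - <<'E'
from h import *
p=cams.read_camera("scene"); s=robot.get_state(); print(s["opening"],s["time"])
t=np.array(s["tcp_pos"]); 
print("tcp,tip px",proj(p,[t,t-[0,0,.014],[t[0],t[1],0]]).round(1).tolist())
print("cell base at z0 for row 216:",plane(p,(274.6,216),0), "button 273.7,195.9:",plane(p,(273.7,195.9),.0635))
q=cams.read_camera("top"); print(proj(q,t).round(1)); 
m=[d for d in cams.silhouettes(p,"cell_loose")]; print([(round(d["score"],2),np.round(d["extent"]).tolist()) for d in m])
for dx in (0,.02,.04): print(dx,proj(p,[[.476+dx,.036,0],[.476+dx,.036,.0635]]).round(1).tolist())
E
```

```text
0.004347977355045666 6.05
tcp,tip px [[273.8, 204.3], [273.6, 207.7], [273.3, 214.7]]
cell base at z0 for row 216: [0.48608624 0.03921402 0.        ] button 273.7,195.9: [0.46760969 0.032735   0.0635    ]
[[233.1 195.8]]
[(0.8, [292.0, 207.0, 18.0, 24.0]), (0.61, [267.0, 201.0, 13.0, 16.0])]
0 [[273.8, 213.3], [274.6, 198.1]]
0.02 [[273.2, 218.5], [273.9, 203.3]]
0.04 [[272.5, 223.7], [273.3, 208.6]]
```

>>> drive_tool([
  [-15, 0, 0, 0],
  [-25, 0, 0, 0],
  [-30, 0, 0, 0],
])

```text
time: 6.52
tcp_pos: [0.4785, 0.036, 0.1157]
tcp_rot: [[0.016, 0.957, 0.289], [-0.006, 0.289, -0.957], [-1.0, 0.014, 0.011]]
force: [0.8, -1.2, 0.5]
opening: 0.0003
```

```bash
python3 - <<'E'
from h import *
p=cams.read_camera("scene"); c=(225,110); s=robot.get_state(); t=np.array(s["tcp_pos"]); print(t,s["opening"],s["force"])
im=cv2.convertScaleAbs(cv2.resize(p["color"][c[1]:c[1]+120,c[0]:c[0]+120],(600,600),interpolation=cv2.INTER_CUBIC),alpha=2.5)
for z,col in((0,(0,255,0)),(-.014,(0,0,255))): cv2.circle(im,tuple(np.int32((proj(p,t+[0,0,z])[0]-c)*5)),3,col,-1)
cv2.imwrite("pics/f.png",im); print(pts(p,"cell_loose_button"),pts(p,"cell_loose"))
E
```

```text
[0.48077505 0.03652406 0.11978368] 0.00047746955724832247 [1.4581111  0.92750232 2.91926188]
[(0.77, array([279.2, 194.7])), (0.56, array([300.9, 208.5])), (0.2, array([353.3, 212.1]))] [(0.77, array([297.2, 224.3])), (0.74, array([272.6, 213.4]))]
```

View pics/f.png

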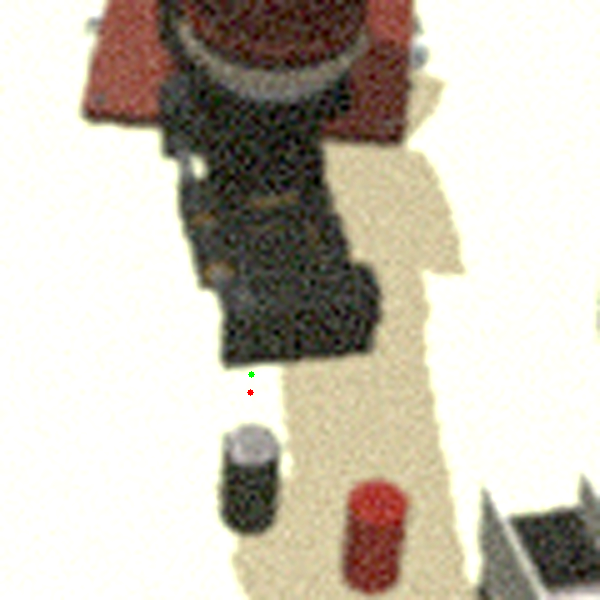

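The fingers shut above the cell. The body and fingertips appear about 11 px (about 45 mm) higher in the scene view than the reported TCP predicts, in both the start picture and this one, while the robot base projects correctly. The reported TCP height seems to be off along the tool axis. I check this by feel: open, then descend in small steps and watch the force.

>>> drive_tool([
  [0, -1, 0, 0],
  [0, 0, 0, 0],
  [0, 0, 0, 0],
  [0, 0, 0, 0],
  [0, 0, 0, 0],
  [0, 0, 0, 0],
  [30, 0, 0, 0],
  [30, 0, 0, 0],
], hand=0.4)

```text
time: 7.68
tcp_pos: [0.481, 0.0351, 0.0558]
tcp_rot: [[0.022, 0.957, 0.288], [-0.007, 0.288, -0.958], [-1.0, 0.019, 0.014]]
force: [0.3, 0.7, 0.4]
opening: 0.0602
```

>>> drive_tool([
  [20, 0, 0, 0],
  [12, 0, 0, 0],
  [4, 0, 0, 0],
])

```text
time: 8.05
tcp_pos: [0.4808, 0.0348, 0.0172]
tcp_rot: [[0.02, 0.957, 0.288], [-0.007, 0.288, -0.958], [-1.0, 0.017, 0.012]]
force: [-0.4, 0.3, -0.1]
opening: 0.0609
```

>>> drive_tool([
  [4, 0, 0, 0],
  [4, 0, 0, 0],
])

```text
time: 8.3
tcp_pos: [0.4819, 0.0348, 0.0098]
tcp_rot: [[0.021, 0.957, 0.288], [-0.007, 0.288, -0.958], [-1.0, 0.018, 0.013]]
force: [-0.2, -0.8, -0.3]
opening: 0.0609
```

>>> drive_tool([
  [4, 0, 0, 0],
  [4, 0, 0, 0],
  [0, 0, 0, 0],
])

```text
time: 8.68
tcp_pos: [0.4824, 0.0346, 0.0017]
tcp_rot: [[0.022, 0.957, 0.288], [-0.007, 0.288, -0.958], [-1.0, 0.019, 0.013]]
force: [0.4, -0.9, -0.1]
opening: 0.0611
```

```bash
python3 - <<'E'
from h import *
p=cams.read_camera("scene"); c=(225,130); s=robot.get_state(); t=np.array(s["tcp_pos"]); print(s["time"],t,s["opening"],s["force"],np.round(s["joint_pos"],2))
im=cv2.convertScaleAbs(cv2.resize(p["color"][c[1]:c[1]+120,c[0]:c[0]+120],(600,600),interpolation=cv2.INTER_CUBIC),alpha=4)
cv2.imwrite("pics/g.png",im)
E
```

```text
8.725 [0.48254443 0.03466406 0.00185151] 0.06076206710882535 [-0.04653896 -0.28552239  0.33270226] [ 27.56  15.49 -41.04 118.08  14.17  49.82  -4.74]
```

View pics/g.png

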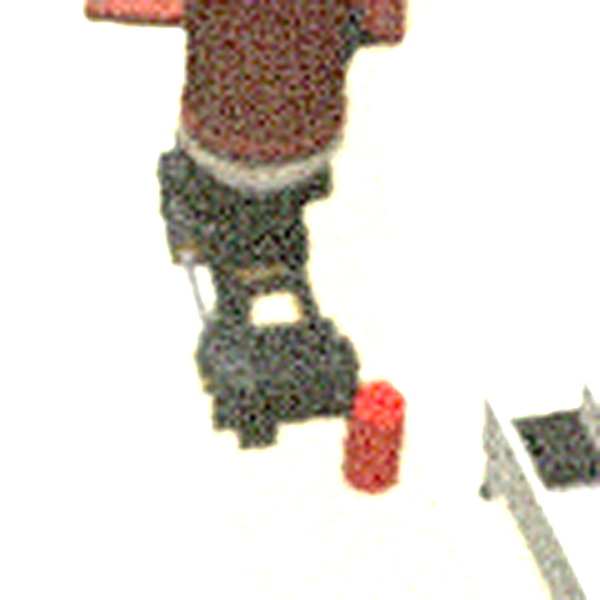

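Reading z = 0.002 gives no contact. The near fingertip shows at pixel (277,219), i.e. a true height of about 25 mm, which confirms an offset of about +40 mm. I close here.

>>> drive_tool([
  [0, 0, 0, 0],
  [0, 0, 0, 0],
  [0, 0, 0, 0],
  [0, 0, 0, 0],
  [0, 0, 0, 0],
  [0, 0, 0, 0],
], hand=-1)

```text
time: 9.48
tcp_pos: [0.4823, 0.0345, 0.0021]
tcp_rot: [[0.022, 0.957, 0.288], [-0.008, 0.288, -0.958], [-1.0, 0.019, 0.014]]
force: [-0.7, -0.6, -0.3]
opening: 0.033
```

```bash
python3 go.py .50 -.06 .015 .50 -.06 .000 
```

```text
t 9.475 tcp [0.4823 0.0345 0.0021] head 16.73 F [-0.7 -0.6 -0.3] open 0.03302095649465338
-> [ 0.5   -0.06   0.015] tool mm [-11.8 -10.1  95.8]
-> [ 0.5  -0.06  0.  ] tool mm [15.  -0.3 -0.2]
```

>>> drive_tool([
  [-10, 0, 0, 0],
  [0, 0, 25, 0],
  [0, 0, 35, 0],
  [0, 0, 30, 0],
  [0, 0, 0, 0],
])

```text
time: 10.1
tcp_pos: [0.5101, -0.0533, 0.0165]
tcp_rot: [[0.025, 0.957, 0.29], [-0.007, 0.29, -0.957], [-1.0, 0.022, 0.014]]
force: [0.6, -0.1, -0.2]
opening: 0.0335
```

```bash
python3 go.py .508 -.052 .0021 
```

```text
t 10.1 tcp [ 0.5101 -0.0533  0.0165] head 16.85 F [ 0.6 -0.1 -0.2] open 0.03350822183162346
-> [ 0.508  -0.052   0.0021] tool mm [14.3 -1.9 -2. ]
```

>>> drive_tool([
  [7, 0, 0, 0],
  [5, 0, 0, 0],
  [2, 0, 0, 0],
])

```text
time: 10.48
tcp_pos: [0.5102, -0.0512, 0.0021]
tcp_rot: [[0.025, 0.956, 0.292], [-0.007, 0.292, -0.956], [-1.0, 0.022, 0.014]]
force: [-0.1, 0.6, 2.8]
opening: 0.0334
```

>>> drive_tool([
  [0, 0, 0, 0],
  [0, 0, 0, 0],
  [0, 0, 0, 0],
  [0, 0, 0, 0],
], hand=0.4)

```text
time: 10.98
tcp_pos: [0.5105, -0.0501, 0.0024]
tcp_rot: [[0.026, 0.956, 0.293], [-0.007, 0.294, -0.956], [-1.0, 0.023, 0.014]]
force: [0.4, 0.5, 0.5]
opening: 0.059
```

```bash
python3 - <<'E'
from h import *
ps=[cams.read_camera(n) for n in("scene","top")]
s=robot.get_state(); print(s["time"],s["tcp_pos"],s["force"],s["opening"])
for p in ps: print([(round(d["score"],2),np.round(d["extent"]).tolist()) for d in cams.silhouettes(p,"cell_loose")])
print(proj(ps[0],[[.508,-.052,0],[.508,-.052,.0635]]).round(1).tolist(),proj(ps[1],[.508,-.052,.0635]).round(1).tolist())
E
```

```text
11.075 [ 0.51047632 -0.05019051  0.0023782 ] [ 0.49485952 -0.41994162  0.03661127] 0.06007801297636611
[(0.74, [292.0, 208.0, 16.0, 21.0])]
[(0.62, [192.0, 178.0, 20.0, 15.0])]
[[242.3, 218.8], [241.8, 203.6]] [[270.5, 183.6]]
```

>>> drive_tool([
  [0, 0, 15, 0],
  [0, 0, 25, 0],
  [0, 0, 8, 0],
])

```text
time: 11.55
tcp_pos: [0.5253, -0.0989, 0.0031]
tcp_rot: [[0.026, 0.956, 0.294], [-0.007, 0.294, -0.956], [-1.0, 0.023, 0.014]]
force: [0.2, 0.2, 0.1]
opening: 0.0609
```

>>> drive_tool([
  [-20, 0, 0, 0],
  [0, 0, 0, 0],
  [0, 0, 0, 0],
  [0, 0, 0, 0],
  [0, 0, 0, 0],
  [0, 0, 0, 0],
  [0, 0, 0, 0],
], hand=-1)

```text
time: 12.42
tcp_pos: [0.5244, -0.0971, 0.0247]
tcp_rot: [[0.026, 0.955, 0.295], [-0.006, 0.295, -0.955], [-1.0, 0.023, 0.014]]
force: [0.6, 0.4, -1.2]
opening: 0.0027
```

```bash
python3 - <<'E'
from h import *
ps=[cams.read_camera(n) for n in("scene","top")]
s=robot.get_state(); t=np.array(s["tcp_pos"]); R=np.array(s["tcp_rot"]); print(s["time"],t,s["force"],s["opening"], "tool offset of cell centre from tcp (y,z)",(R.T@(np.array([.5103,-.0507,0])-t))*1000)
b=pts(ps[0],"cell_loose_button"); print(b)
for sc,u in b: print(plane(ps[0],u,.0635).round(4))
c=(215,140); im=cv2.convertScaleAbs(cv2.resize(ps[0]["color"][c[1]:c[1]+100,c[0]:c[0]+100],(500,500),interpolation=cv2.INTER_CUBIC),alpha=3)
cv2.imwrite("pics/h.png",im)
E
```

```text
12.525 [ 0.52443322 -0.09718417  0.02472718] [-0.1256163  -1.37516827  0.30976113] 0.0008373507891197753 tool offset of cell centre from tcp (y,z) [ 24.05538271  -0.34264597 -48.92014939]
[(0.78, array([301.2, 208.2])), (0.65, array([246.4, 205.4]))]
[0.5052 0.1117 0.0635]
[ 0.5133 -0.0384  0.0635]
```

View pics/h.png

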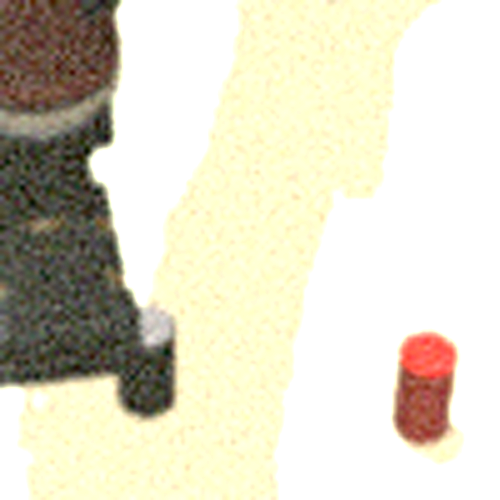

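>>> drive_tool([
  [4, 0, -8, 0],
  [0, 0, -8, 0],
  [0, 0, -5, 0],
  [0, 0, -5, 0],
  [0, 0, -5, 0],
  [0, 0, -5, 0],
  [0, 0, -5, 0],
])

```text
time: 13.45
tcp_pos: [0.5121, -0.0556, 0.0203]
tcp_rot: [[0.027, 0.955, 0.295], [-0.007, 0.295, -0.955], [-1.0, 0.024, 0.015]]
force: [-0.5, -0.5, 0.6]
opening: 0.0008
```

```bash
cat > look.py <<'E'
from h import *
import sys
p=cams.read_camera("scene"); s=robot.get_state(); print(s["time"],np.round(s["tcp_pos"],4),np.round(s["force"],1),round(s["opening"],4))
for d in cams.silhouettes(p,"cell_loose"):
    ys,xs=np.nonzero(d["pixels"]); print(round(d["score"],2),np.round(d["extent"]).tolist(),cv2.minAreaRect(np.c_[xs,ys].astype(np.float32)))
print([(a,b.round(1).tolist()) for a,b in pts(p,"cell_loose_button")])
E
python3 look.py
```

```text
13.5 [ 0.5119 -0.0548  0.0202] [-0.1  1.9 -0.6] 0.0002
0.61 [291.0, 207.0, 18.0, 21.0] ((298.5, 217.0), (22.0, 13.0), 90.0)
0.54 [240.0, 212.0, 13.0, 10.0] ((246.5, 217.5), (7.0, 11.0), 90.0)
[(0.51, [300.1, 210.4]), (0.45, [253.3, 202.0])]
```

>>> drive_tool([
  [0, 0, -5, 0],
  [0, 0, -5, 0],
  [0, 0, -5, 0],
  [0, 0, -5, 0],
  [0, 0, 0, 0],
])

```text
time: 14.22
tcp_pos: [0.5053, -0.0349, 0.0195]
tcp_rot: [[0.026, 0.955, 0.295], [-0.006, 0.296, -0.955], [-1.0, 0.023, 0.014]]
force: [-0.0, 0.9, 0.6]
opening: 0.0001
```

```bash
python3 look.py
```

```text
14.275 [ 0.5053 -0.0352  0.0195] [ 0.5 -0.3 -0.7] 0.0004
0.5 [292.0, 210.0, 20.0, 21.0] ((299.2103576660156, 216.9758758544922), (12.539868354797363, 22.505327224731445), 4.763641834259033)
[(0.58, [272.0, 210.4]), (0.52, [298.5, 207.8]), (0.24, [350.4, 212.8])]
```

>>> drive_tool([
  [-40, 0, 0, 0],
  [-30, 0, 25, 0],
  [0, 0, 25, 0],
  [0, 0, 0, 0],
], hand=0.4)

```text
time: 14.88
tcp_pos: [0.5186, -0.0848, 0.0923]
tcp_rot: [[0.025, 0.955, 0.294], [-0.007, 0.295, -0.956], [-1.0, 0.022, 0.014]]
force: [0.3, 0.1, -0.5]
opening: 0.0326
```

```bash
python3 - <<'E'
from h import *
ps=[cams.read_camera(n) for n in("scene","top")]
s=robot.get_state(); t=np.array(s["tcp_pos"]); print(s["time"],t,s["opening"])
for p in ps:
  print("btn",[(a,b.round(1).tolist(),plane(p,b,.017).round(4)) for a,b in pts(p,"cell_loose_button")])
  print("org",[(a,b.round(1).tolist(),plane(p,b,.017).round(4)) for a,b in pts(p,"cell_loose")])
ims=[]
for p,c in zip(ps,((215,160),(205,150))):
    ims.append(cv2.resize(p["color"][c[1]:c[1]+80,c[0]:c[0]+80],(400,400),interpolation=cv2.INTER_CUBIC))
cv2.imwrite("pics/i.png",cv2.convertScaleAbs(np.hstack(ims),alpha=2))
E
```

```text
14.975 [ 0.51826542 -0.08242932  0.09209916] 0.04043942486572026
btn [(0.78, [269.1, 211.8], array([0.4871, 0.0229, 0.017 ]))]
org [(0.63, [295.7, 223.7], array([0.5225, 0.1009, 0.017 ])), (0.49, [248.7, 213.3], array([ 0.5   , -0.0343,  0.017 ]))]
btn [(0.77, [238.6, 198.2], array([0.4806, 0.0228, 0.017 ])), (0.42, [130.8, 275.3], array([0.294 , 0.2707, 0.017 ]))]
org [(0.86, [261.4, 190.6], array([ 0.5002, -0.0323,  0.017 ])), (0.74, [204.0, 190.8], array([0.4975, 0.1073, 0.017 ]))]
```

View pics/i.png

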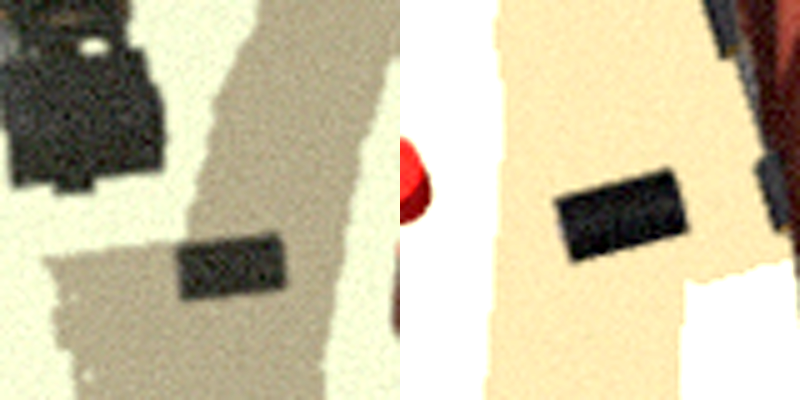

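```bash
python3 go.py .494 -.005 .092 .494 -.005 -.010
```

```text
t 15.175 tcp [ 0.518  -0.0818  0.0918] head 17.39 F [-0.5  0.2  0.9] open 0.0555379700809964
-> [ 0.494 -0.005  0.092] tool mm [ -1.2   0.1 -80.4]
-> [ 0.494 -0.005 -0.01 ] tool mm [102.   -2.2  -1.3]
```

>>> drive_tool([
  [0, 0, -40, 0],
  [0, 0, -40, 0],
  [0, 0, 0, 0],
  [45, -1, 0, 0],
  [35, -1, -1, 0],
  [18, 0, 0, 0],
  [3, 0, 0, 0],
  [0, 0, 0, 0],
])

```text
time: 16.18
tcp_pos: [0.4953, -0.0036, -0.0119]
tcp_rot: [[0.027, 0.953, 0.3], [-0.007, 0.3, -0.954], [-1.0, 0.024, 0.015]]
force: [1.2, -0.1, -0.1]
opening: 0.0609
```

>>> drive_tool([
  [3, 0, 0, 0],
  [3, 0, 0, 0],
])

```text
time: 16.42
tcp_pos: [0.4971, -0.004, -0.0163]
tcp_rot: [[0.03, 0.954, 0.3], [-0.008, 0.3, -0.954], [-1.0, 0.026, 0.016]]
force: [0.3, -0.1, -0.0]
opening: 0.061
```

>>> drive_tool([
  [3, 0, 0, 0],
  [3, 0, 0, 0],
])

```text
time: 16.68
tcp_pos: [0.4978, -0.0042, -0.0207]
tcp_rot: [[0.03, 0.954, 0.299], [-0.009, 0.3, -0.954], [-0.999, 0.026, 0.018]]
force: [-16.8, 0.5, 53.8]
opening: 0.0606
```

>>> drive_tool([
  [3, 0, 0, 0],
])

```text
time: 16.8
tcp_pos: [0.4979, -0.0043, -0.0209]
tcp_rot: [[0.029, 0.954, 0.299], [-0.012, 0.299, -0.954], [-1.0, 0.024, 0.02]]
force: [-22.6, 0.5, 68.0]
opening: 0.0608
```

>>> drive_tool([
  [3, 0, 0, 0],
])

```text
time: 16.92
tcp_pos: [0.4979, -0.0043, -0.0209]
tcp_rot: [[0.028, 0.954, 0.299], [-0.015, 0.299, -0.954], [-1.0, 0.022, 0.022]]
force: [-19.1, 0.6, 54.8]
opening: 0.0616
```

Contact with the counter is felt at reading z = -0.0205, so true tip height = reading + 0.0205. I raise 8 mm and grip.

>>> drive_tool([
  [-8, 0, 0, 0],
  [0, 0, 0, 0],
])

```text
time: 17.18
tcp_pos: [0.4983, -0.0041, -0.0117]
tcp_rot: [[0.029, 0.954, 0.299], [-0.015, 0.3, -0.954], [-0.999, 0.023, 0.023]]
force: [0.2, 0.0, -0.5]
opening: 0.0608
```

>>> drive_tool([
  [0, 0, 0, 0],
  [0, 0, 0, 0],
  [0, 0, 0, 0],
  [0, 0, 0, 0],
  [0, 0, 0, 0],
], hand=-1)

```text
time: 17.8
tcp_pos: [0.4974, -0.0043, -0.0132]
tcp_rot: [[0.027, 0.954, 0.299], [-0.015, 0.299, -0.954], [-1.0, 0.021, 0.022]]
force: [-0.2, -0.3, 3.1]
opening: 0.0334
```

```bash
python3 go.py .5 -.005 .10
```

```text
t 17.8 tcp [ 0.4974 -0.0043 -0.0132] head 17.42 F [-0.2 -0.3  3.1] open 0.03343125734962864
-> [ 0.5   -0.005  0.1  ] tool mm [-113.     4.7    4. ]
```

>>> drive_tool([
  [-40, 0, 0, 0],
  [-45, 0, 0, 0],
  [-45, 0, 0, 0],
  [0, 0, 0, 0],
])

```text
time: 18.3
tcp_pos: [0.4926, -0.0021, 0.1191]
tcp_rot: [[0.024, 0.954, 0.299], [-0.014, 0.3, -0.954], [-1.0, 0.019, 0.02]]
force: [0.5, -0.2, -1.5]
opening: 0.0331
```

```bash
python3 go.py .519 .348 .115 .519 .348 .032
```

```text
t 18.3 tcp [ 0.4926 -0.0021  0.1191] head 17.44 F [ 0.5 -0.2 -1.5] open 0.033128964367087135
-> [0.519 0.348 0.115] tool mm [  -0.   130.  -326.1]
-> [0.519 0.348 0.032] tool mm [83.  -1.6 -1.7]
```

>>> drive_tool([
  [0, 18, -46, 0],
  [0, 19, -47, 0],
  [0, 19, -47, 0],
  [0, 19, -47, 0],
  [0, 19, -47, 0],
  [0, 19, -47, 0],
  [0, 17, -45, 0],
  [0, 0, 0, 0],
])

```text
time: 19.3
tcp_pos: [0.5171, 0.3542, 0.1033]
tcp_rot: [[0.014, 0.956, 0.293], [-0.018, 0.293, -0.956], [-1.0, 0.008, 0.021]]
force: [-1.0, -0.2, -1.2]
opening: 0.0328
```

```bash
python3 go.py .519 .348 .115 .519 .348 .032; python3 - <<'E'
from h import *
p=cams.read_camera("scene"); c=(300,150)
im=cv2.convertScaleAbs(cv2.resize(p["color"][c[1]:c[1]+120,c[0]:c[0]+120],(600,600),interpolation=cv2.INTER_CUBIC),alpha=2.5); cv2.imwrite("pics/j.png",im)
E
```

```text
t 19.3 tcp [0.5171 0.3542 0.1033] head 17.06 F [-1.  -0.2 -1.2] open 0.0328061507515359
-> [0.519 0.348 0.115] tool mm [-11.6   0.1   6.7]
-> [0.519 0.348 0.032] tool mm [83.  -0.6 -1.8]
```

View pics/j.png

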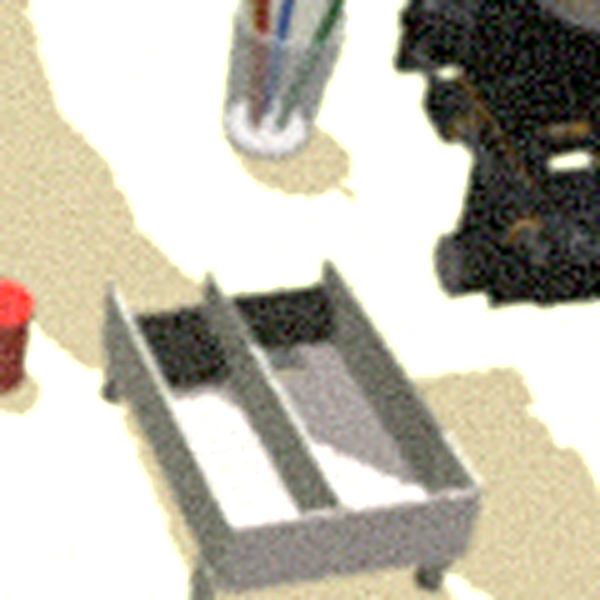

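The cell's flat end shows at crop (447,268) beside the left side wall, clear of the rack. I descend next to the wall and feel for its outer face.

>>> drive_tool([
  [30, 0, 0, 0],
  [30, 0, 0, 0],
  [11, 0, 0, 0],
  [0, 0, 4, 0],
  [0, 0, 4, 0],
])

```text
time: 19.98
tcp_pos: [0.5218, 0.3377, 0.0288]
tcp_rot: [[0.012, 0.958, 0.287], [-0.022, 0.287, -0.958], [-1.0, 0.005, 0.025]]
force: [-1.6, 10.9, -5.4]
opening: 0.0333
```

>>> drive_tool([
  [0, 0, 2, 0],
  [0, 0, 2, 0],
])

```text
time: 20.23
tcp_pos: [0.5217, 0.338, 0.0311]
tcp_rot: [[0.012, 0.957, 0.29], [-0.015, 0.29, -0.957], [-1.0, 0.008, 0.018]]
force: [-2.1, 5.5, -7.1]
opening: 0.0333
```

>>> drive_tool([
  [0, 0, -4, 0],
  [-30, 0, 0, 0],
  [-22, 0, 0, 0],
  [0, 0, 0, 0],
])

```text
time: 20.72
tcp_pos: [0.5217, 0.3425, 0.0876]
tcp_rot: [[0.017, 0.957, 0.288], [-0.014, 0.288, -0.957], [-1.0, 0.012, 0.018]]
force: [0.2, -0.2, -2.0]
opening: 0.0335
```

```bash
cat >> go.py <<'E'
L=lambda q:round(float(-.2907*q[0]+.9568*q[1]),4)
print("L now",L(s["tcp_pos"]))
E
python3 go.py .547 .2752 .085
```

```text
t 20.725 tcp [0.5217 0.3425 0.0876] head 16.76 F [ 0.2 -0.2 -2. ] open 0.03350286260595519
-> [0.547  0.2752 0.085 ] tool mm [ 4.   4.8 71.7]
L now 0.1761
```

>>> drive_tool([
  [0, 2, 35, 0],
  [0, 3, 33, 0],
  [0, 0, 3, 0],
  [0, 0, 0, 0],
  [0, 0, 0, 0],
])

```text
time: 21.35
tcp_pos: [0.5462, 0.2744, 0.0867]
tcp_rot: [[0.015, 0.957, 0.289], [-0.015, 0.289, -0.957], [-1.0, 0.01, 0.019]]
force: [-0.4, -0.8, -1.5]
opening: 0.0335
```

```bash
python3 go.py .547 .2752 .085
```

```text
t 21.35 tcp [0.5462 0.2744 0.0867] head 16.83 F [-0.4 -0.8 -1.5] open 0.03348037438021815
-> [0.547  0.2752 0.085 ] tool mm [ 1.7  0.9 -0.6]
L now 0.1038
```

>>> drive_tool([
  [12, 0, -0.7, 0],
  [8, 0, -0.3, 0],
  [0, 0, 0, 0],
])

```text
time: 21.72
tcp_pos: [0.5448, 0.277, 0.0645]
tcp_rot: [[0.014, 0.956, 0.292], [-0.015, 0.292, -0.956], [-1.0, 0.009, 0.018]]
force: [-0.5, -0.8, -1.2]
opening: 0.0335
```

```bash
python3 go.py .547 .2752 .06
```

```text
t 21.725 tcp [0.5448 0.277  0.0645] head 17.0 F [-0.5 -0.8 -1.2] open 0.03346871524277844
-> [0.547  0.2752 0.06  ] tool mm [4.6 1.5 2.3]
L now 0.1067
```

>>> drive_tool([
  [0, 1, 2, 0],
  [0, 0, 0, 0],
])

```text
time: 21.98
tcp_pos: [0.5465, 0.2755, 0.0646]
tcp_rot: [[0.014, 0.956, 0.293], [-0.015, 0.293, -0.956], [-1.0, 0.009, 0.018]]
force: [0.1, 0.5, -0.5]
opening: 0.0333
```

```bash
python3 go.py .547 .2752 .06
```

```text
t 21.975 tcp [0.5465 0.2755 0.0646] head 17.02 F [ 0.1  0.5 -0.5] open 0.03325377105517031
-> [0.547  0.2752 0.06  ] tool mm [4.7 0.4 0.4]
L now 0.1048
```

>>> drive_tool([
  [4, 0, 0.2, 0],
  [3, 0, 0, 0],
  [3, 0, 0, 0],
])

```text
time: 22.35
tcp_pos: [0.5471, 0.2752, 0.0546]
tcp_rot: [[0.015, 0.956, 0.292], [-0.014, 0.292, -0.956], [-1.0, 0.01, 0.018]]
force: [-0.9, 0.0, -1.5]
opening: 0.0333
```

```bash
python3 go.py .547 .2752 .06
```

```text
t 22.35 tcp [0.5471 0.2752 0.0546] head 17.0 F [-0.9  0.  -1.5] open 0.033266991258391124
-> [0.547  0.2752 0.06  ] tool mm [-5.4 -0.   0.1]
L now 0.1043
```

>>> drive_tool([
  [4, 0, 0, 0],
  [4, 0, 0, 0],
  [4, 0, 0, 0],
])

```text
time: 22.72
tcp_pos: [0.5472, 0.275, 0.0417]
tcp_rot: [[0.015, 0.956, 0.292], [-0.014, 0.292, -0.956], [-1.0, 0.01, 0.018]]
force: [-0.3, 0.5, -2.0]
opening: 0.0335
```

```bash
python3 go.py
```

```text
t 22.725 tcp [0.5472 0.275  0.0417] head 17.0 F [-0.3  0.5 -2. ] open 0.03345959761517501
L now 0.1041
```

Cell bottom is now well below the wall tops with no contact force, so it is inside the lane. I continue down to the floor.

>>> drive_tool([
  [5, 0, 0, 0],
  [5, 0, 0, 0],
  [5, 0, 0, 0],
  [3, 0, 0, 0],
])

```text
time: 23.22
tcp_pos: [0.5474, 0.2746, 0.0221]
tcp_rot: [[0.015, 0.956, 0.292], [-0.015, 0.292, -0.956], [-1.0, 0.01, 0.018]]
force: [0.9, -0.5, -2.0]
opening: 0.0335
```

>>> drive_tool([
  [2, 0, 0, 0],
])

```text
time: 23.35
tcp_pos: [0.5474, 0.2746, 0.0199]
tcp_rot: [[0.014, 0.956, 0.292], [-0.014, 0.292, -0.956], [-1.0, 0.01, 0.018]]
force: [-0.0, 0.5, -0.9]
opening: 0.0332
```

>>> drive_tool([
  [2, 0, 0, 0],
])

```text
time: 23.48
tcp_pos: [0.5475, 0.2746, 0.0185]
tcp_rot: [[0.015, 0.956, 0.292], [-0.015, 0.292, -0.956], [-1.0, 0.01, 0.019]]
force: [-7.9, -5.6, 20.5]
opening: 0.0337
```

>>> drive_tool([
  [1.5, 0, 0, 0],
])

```text
time: 23.6
tcp_pos: [0.5475, 0.2746, 0.0185]
tcp_rot: [[0.015, 0.956, 0.292], [-0.016, 0.292, -0.956], [-1.0, 0.01, 0.019]]
force: [-7.6, -5.6, 20.8]
opening: 0.0334
```

>>> drive_tool([
  [-1, 0, 0, 0],
  [0, 0, 0, 0],
  [0, 0, 0, 0],
], hand=-0.03)

```text
time: 23.98
tcp_pos: [0.5481, 0.2751, 0.0204]
tcp_rot: [[0.017, 0.956, 0.292], [-0.015, 0.292, -0.956], [-1.0, 0.011, 0.019]]
force: [0.2, 0.2, 0.6]
opening: 0.0418
```

>>> drive_tool([
  [-4, 0, 0, 0],
  [-4, 0, 0, 0],
  [-4, 0, 0, 0],
  [-4, 0, 0, 0],
  [-4, 0, 0, 0],
  [-6, 0, 0, 0],
  [-20, 0, 0, 0],
  [-40, 0, 0, 0],
  [-40, 0, 0, 0],
])

```text
time: 25.1
tcp_pos: [0.5446, 0.2764, 0.1508]
tcp_rot: [[0.013, 0.956, 0.293], [-0.016, 0.293, -0.956], [-1.0, 0.007, 0.019]]
force: [0.6, 0.5, -0.3]
opening: 0.0423
```

```bash
python3 go.py .538 -.236 .13
```

```text
t 25.1 tcp [0.5446 0.2764 0.1508] head 17.03 F [ 0.6  0.5 -0.3] open 0.042285372103408464
-> [ 0.538 -0.236  0.13 ] tool mm [  29.  -156.5  487.5]
L now 0.1062
```

>>> drive_tool([
  [0, -16, 50, 0],
  [0, -17, 54, 0],
  [0, -17, 54, 0],
  [0, -17, 54, 0],
  [0, -17, 54, 0],
  [0, -17, 54, 0],
  [0, -17, 54, 0],
  [0, -17, 54, 0],
  [0, -16, 54, 0],
  [0, 0, 0, 0],
], hand=0.4)

```text
time: 26.35
tcp_pos: [0.5465, -0.2395, 0.1767]
tcp_rot: [[0.033, 0.954, 0.299], [-0.016, 0.299, -0.954], [-0.999, 0.027, 0.025]]
force: [0.8, 0.8, -0.1]
opening: 0.0608
```

```bash
python3 go.py .5425 -.233 .15 .5425 -.233 .028; python3 - <<'E'
from h import *
ps=[cams.read_camera(n) for n in("scene","top")]
for p in ps: print([(a,b.round(1).tolist()) for n in("cell_front","cell_front_button","cell_caddy_button") for a,b in pts(p,n)])
ims=[cv2.resize(p["color"][c[1]:c[1]+h,c[0]:c[0]+80],(400,h*5),interpolation=cv2.INTER_CUBIC) for p,c,h in zip(ps,((315,185),(100,110)),(100,100))]
cv2.imwrite("pics/k.png",cv2.convertScaleAbs(np.hstack(ims),alpha=3))
E
```

```text
t 26.35 tcp [ 0.5465 -0.2395  0.1767] head 17.42 F [ 0.8  0.8 -0.1] open 0.06080093589841136
-> [ 0.5425 -0.233   0.15  ] tool mm [26.4 -2.6 -8.1]
-> [ 0.5425 -0.233   0.028 ] tool mm [121.9  -3.3  -3. ]
L now -0.3881
[(0.7, [343.1, 215.5]), (0.52, [363.9, 211.8]), (0.49, [174.5, 202.3])]
[(0.65, [342.6, 174.4]), (0.56, [151.2, 190.5]), (0.92, [126.3, 196.8]), (0.56, [147.4, 164.1]), (0.5, [148.1, 178.2]), (0.38, [121.8, 182.4]), (0.32, [116.0, 123.3])]
```

View pics/k.png

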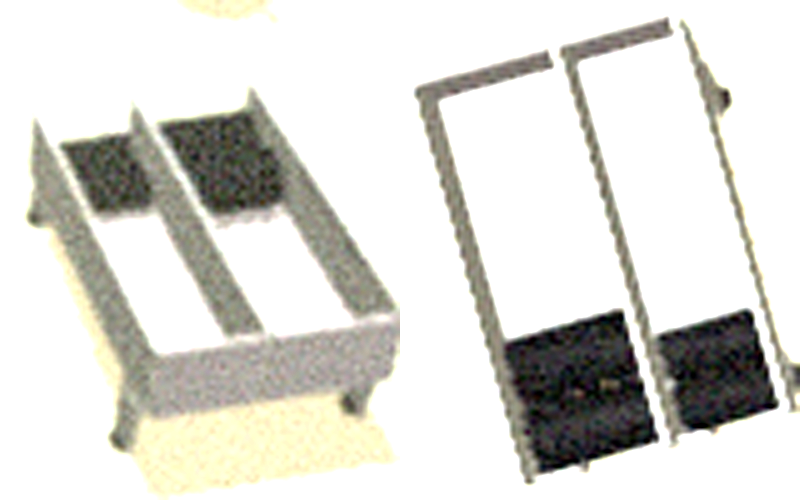

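The first D cell lies flat and square against the front cell in the wide lane: top crop (565,390), scene crop (225,160). Now the caddy cell.

>>> drive_tool([
  [26, -3, -8, 0],
  [40, -1, -1, 0],
  [35, -1, -1, 0],
  [14, 0, 0, 0],
  [0, 0, 0, 0],
])

```text
time: 27.38
tcp_pos: [0.5455, -0.2236, 0.0598]
tcp_rot: [[0.036, 0.949, 0.312], [-0.016, 0.313, -0.95], [-0.999, 0.029, 0.026]]
force: [0.2, -0.6, -0.3]
opening: 0.0609
```

```bash
python3 go.py .5425 -.233 .065 .5425 -.233 .014
```

```text
t 27.375 tcp [ 0.5455 -0.2236  0.0598] head 18.23 F [ 0.2 -0.6 -0.3] open 0.060895777614367354
-> [ 0.5425 -0.233   0.065 ] tool mm [-5.1 -5.6  8.2]
-> [ 0.5425 -0.233   0.014 ] tool mm [51.  -1.5 -1.3]
L now -0.3725
```

>>> drive_tool([
  [0, -5, 7, 0.02],
  [0, 0, 0, 0],
])

```text
time: 27.62
tcp_pos: [0.5442, -0.233, 0.0624]
tcp_rot: [[0.039, 0.956, 0.291], [-0.017, 0.292, -0.956], [-0.999, 0.032, 0.028]]
force: [0.5, -0.8, -0.1]
opening: 0.0608
```

```bash
python3 go.py .5425 -.233 .014
```

```text
t 27.625 tcp [ 0.5442 -0.233   0.0624] head 16.99 F [ 0.5 -0.8 -0.1] open 0.06081888105068732
-> [ 0.5425 -0.233   0.014 ] tool mm [48.2 -3.2 -1.8]
L now -0.3811
```

>>> drive_tool([
  [15, -1, 0, 0],
  [15, -1, 0, 0],
  [8, -1, 0, 0],
  [5, 0, 0, 0],
  [3, 0, 0, 0],
])

```text
time: 28.25
tcp_pos: [0.5434, -0.235, 0.0137]
tcp_rot: [[0.04, 0.956, 0.291], [-0.018, 0.292, -0.956], [-0.999, 0.033, 0.028]]
force: [-0.1, 0.3, -0.9]
opening: 0.061
```

```bash
python3 go.py .5425 -.234 .014
```

```text
t 28.25 tcp [ 0.5434 -0.235   0.0137] head 16.98 F [-0.1  0.3 -0.9] open 0.06096906466710533
-> [ 0.5425 -0.234   0.014 ] tool mm [-0.3 -0.5 -1.2]
L now -0.3828
```

>>> drive_tool([
  [0, 0, 0, 0],
  [0, 0, 0, 0],
  [0, 0, 0, 0],
  [0, 0, 0, 0],
  [0, 0, 0, 0],
  [0, 0, 0, 0],
], hand=-1)

```text
time: 29.0
tcp_pos: [0.5437, -0.235, 0.0143]
tcp_rot: [[0.04, 0.956, 0.291], [-0.018, 0.292, -0.956], [-0.999, 0.033, 0.029]]
force: [0.2, -0.1, -0.4]
opening: 0.0332
```

>>> drive_tool([
  [-15, 0, 0, 0],
  [-25, 0, 0, 0],
  [-10, 0, 0, 0],
  [0, 0, 0, 0],
])

```text
time: 29.5
tcp_pos: [0.5417, -0.2339, 0.0674]
tcp_rot: [[0.041, 0.956, 0.291], [-0.018, 0.292, -0.956], [-0.999, 0.034, 0.029]]
force: [-0.0, -0.7, -2.2]
opening: 0.0336
```

```bash
python3 go.py .51 -.05 .06
```

```text
t 29.5 tcp [ 0.5417 -0.2339  0.0674] head 17.01 F [-0.  -0.7 -2.2] open 0.033645172515017
-> [ 0.51 -0.05  0.06] tool mm [   2.8   23.2 -185.3]
L now -0.3813
```

>>> drive_tool([
  [0, 5, -40, 0],
  [0, 6, -50, 0],
  [0, 6, -50, 0],
  [0, 6, -45, 0],
  [10, 0, 0, 0],
  [20, 0, 0, 0],
  [15, 0, 0, 0],
  [0, 0, 0, 0],
])

```text
time: 30.5
tcp_pos: [0.5089, -0.0484, 0.0124]
tcp_rot: [[0.038, 0.957, 0.289], [-0.018, 0.289, -0.957], [-0.999, 0.031, 0.028]]
force: [-0.4, 0.2, -0.4]
opening: 0.033
```

```bash
python3 go.py .51 -.05 .008
```

```text
t 30.5 tcp [ 0.5089 -0.0484  0.0124] head 16.84 F [-0.4  0.2 -0.4] open 0.0330488803970372
-> [ 0.51  -0.05   0.008] tool mm [4.5 0.4 1.8]
L now -0.1942
```

>>> drive_tool([
  [3, 0, 0, 0],
  [1.5, 0, 0, 0],
])

```text
time: 30.75
tcp_pos: [0.5097, -0.0492, 0.0081]
tcp_rot: [[0.038, 0.957, 0.287], [-0.018, 0.288, -0.957], [-0.999, 0.031, 0.028]]
force: [-0.5, 0.9, -1.2]
opening: 0.0335
```

>>> drive_tool([
  [1.5, 0, 0, 0],
  [0, 0, 0, 0],
])

```text
time: 31.0
tcp_pos: [0.5102, -0.0495, 0.0071]
tcp_rot: [[0.039, 0.957, 0.287], [-0.019, 0.288, -0.957], [-0.999, 0.032, 0.029]]
force: [-0.3, -0.7, -1.6]
opening: 0.0332
```

>>> drive_tool([
  [1.5, 0, 0, 0],
])

```text
time: 31.12
tcp_pos: [0.5107, -0.0496, 0.0061]
tcp_rot: [[0.04, 0.957, 0.287], [-0.019, 0.288, -0.958], [-0.999, 0.033, 0.03]]
force: [-6.3, 0.6, 18.9]
opening: 0.0335
```

>>> drive_tool([
  [1, 0, 0, 0],
])

```text
time: 31.25
tcp_pos: [0.5107, -0.0497, 0.006]
tcp_rot: [[0.039, 0.957, 0.287], [-0.02, 0.288, -0.957], [-0.999, 0.032, 0.03]]
force: [-9.6, 0.3, 20.2]
opening: 0.0333
```

>>> drive_tool([
  [-0.5, 0, 0, 0],
  [0, 0, 0, 0],
  [0, 0, 0, 0],
  [0, 0, 0, 0],
], hand=0.4)

```text
time: 31.75
tcp_pos: [0.5114, -0.0496, 0.0071]
tcp_rot: [[0.041, 0.957, 0.287], [-0.02, 0.288, -0.957], [-0.999, 0.033, 0.031]]
force: [0.8, 0.8, -0.6]
opening: 0.0593
```

>>> drive_tool([
  [0, 0, 15, 0],
  [0, 0, 25, 0],
  [0, 0, 8, 0],
])

```text
time: 32.12
tcp_pos: [0.5259, -0.0983, 0.0086]
tcp_rot: [[0.041, 0.957, 0.288], [-0.021, 0.289, -0.957], [-0.999, 0.033, 0.032]]
force: [-0.0, -0.8, -0.2]
opening: 0.0607
```

>>> drive_tool([
  [-13, 0, 0, 0],
  [0, 0, 0, 0],
  [0, 0, 0, 0],
  [0, 0, 0, 0],
  [0, 0, 0, 0],
  [0, 0, 0, 0],
  [0, 0, 0, 0],
], hand=-1)

```text
time: 33.0
tcp_pos: [0.5249, -0.0964, 0.0224]
tcp_rot: [[0.041, 0.956, 0.289], [-0.02, 0.29, -0.957], [-0.999, 0.033, 0.031]]
force: [0.0, -0.0, -0.1]
opening: 0.0027
```

```bash
python3 go.py .5107 -.0497 .0203
```

```text
t 33.0 tcp [ 0.5249 -0.0964  0.0224] head 16.87 F [ 0.  -0.  -0.1] open 0.002700451324137216
-> [ 0.5107 -0.0497  0.0203] tool mm [  0.6  -0.2 -48.9]
L now -0.2448
```

>>> drive_tool([
  [2, 0, -8, 0],
  [0, 0, -8, 0],
  [0, 0, -5, 0],
  [0, 0, -5, 0],
  [0, 0, -5, 0],
  [0, 0, -5, 0],
  [0, 0, -5, 0],
  [0, 0, -5, 0],
  [0, 0, -5, 0],
  [0, 0, -5, 0],
  [0, 0, -5, 0],
  [0, 0, 0, 0],
])

```text
time: 34.5
tcp_pos: [0.506, -0.0333, 0.0182]
tcp_rot: [[0.041, 0.956, 0.29], [-0.02, 0.291, -0.957], [-0.999, 0.033, 0.031]]
force: [0.3, 0.2, 0.0]
opening: 0.0004
```

>>> drive_tool([
  [-40, 0, 0, 0],
  [-30, 0, 25, 0],
  [0, 0, 25, 0],
  [0, 0, 0, 0],
], hand=0.4)

```text
time: 35.0
tcp_pos: [0.5178, -0.0813, 0.0918]
tcp_rot: [[0.04, 0.956, 0.29], [-0.02, 0.291, -0.956], [-0.999, 0.033, 0.031]]
force: [0.1, 0.5, -0.6]
opening: 0.0323
```

```bash
python3 - <<'E'
from h import *
ps=[cams.read_camera(n) for n in("scene","top")]
for p in ps:
  print("btn",[(a,b.round(1).tolist(),plane(p,b,.017).round(4)) for a,b in pts(p,"cell_caddy_button")][:3])
  print("org",[(a,b.round(1).tolist(),plane(p,b,.017).round(4)) for a,b in pts(p,"cell_caddy")][:4])
for d in cams.silhouettes(ps[1],"cell_caddy"):
    ys,xs=np.nonzero(d["pixels"]); r=cv2.minAreaRect(np.c_[xs,ys].astype(np.float32)); print(round(d["score"],2),r,plane(ps[1],r[0],.02).round(4))
E
python3 go.py .4955 -.004 .09
```

```text
btn [(0.72, [270.6, 209.3], array([0.4769, 0.0262, 0.017 ]))]
org [(0.8, [248.8, 215.9], array([ 0.5098, -0.0327,  0.017 ])), (0.62, [350.9, 245.3], array([0.5801, 0.2511, 0.017 ]))]
btn [(0.76, [237.8, 196.4], array([0.485 , 0.0248, 0.017 ])), (0.6, [151.8, 194.0], array([0.4877, 0.2337, 0.017 ]))]
org [(0.56, [259.0, 189.8], array([ 0.502 , -0.0264,  0.017 ]))]
0.52 ((248.86228942871094, 191.91476440429688), (14.085918426513672, 25.537885665893555), 76.75948333740234) [ 0.4959 -0.0018  0.02  ]
0.26 ((260.0, 111.5), (21.0, 6.0), 90.0) [ 0.7027 -0.0267  0.02  ]
t 35.35 tcp [ 0.5172 -0.0784  0.0913] head 17.19 F [-0.4  0.8  0.1] open 0.05770484873792009
-> [ 0.4955 -0.004   0.09  ] tool mm [ -0.9   1.2 -77.5]
L now -0.2254
```

>>> drive_tool([
  [0, 2, -39, 0],
  [0, 2, -39, 0],
  [0, 0, 0, 0],
  [40, -1.3, -1.2, 0],
  [30, -1, -1, 0],
  [17, -0.5, -0.5, 0],
  [0, 0, 0, 0],
])

```text
time: 36.22
tcp_pos: [0.4984, -0.0012, -0.0001]
tcp_rot: [[0.041, 0.955, 0.295], [-0.02, 0.296, -0.955], [-0.999, 0.033, 0.031]]
force: [0.8, -0.3, 1.3]
opening: 0.0609
```

```bash
python3 go.py .498 -.002 -.0125
```

```text
t 36.225 tcp [ 4.984e-01 -1.200e-03 -1.000e-04] head 17.23 F [ 0.8 -0.3  1.3] open 0.06094971670022196
-> [ 0.498  -0.002  -0.0125] tool mm [12.4 -1.   0.3]
L now -0.146
```

>>> drive_tool([
  [7, -0.5, 0, 0],
  [3.5, -0.5, 0, 0],
  [1, 0, 0, 0],
])

```text
time: 36.6
tcp_pos: [0.4997, -0.0022, -0.0102]
tcp_rot: [[0.044, 0.955, 0.294], [-0.021, 0.295, -0.955], [-0.999, 0.036, 0.033]]
force: [0.7, 0.6, 0.5]
opening: 0.0612
```

>>> drive_tool([
  [0, 0, 0, 0],
  [0, 0, 0, 0],
  [0, 0, 0, 0],
  [0, 0, 0, 0],
  [0, 0, 0, 0],
  [0, 0, 0, 0],
], hand=-1)

```text
time: 37.35
tcp_pos: [0.5002, -0.0023, -0.0095]
tcp_rot: [[0.045, 0.955, 0.294], [-0.021, 0.295, -0.955], [-0.999, 0.037, 0.033]]
force: [0.3, -0.4, -0.3]
opening: 0.0333
```

>>> drive_tool([
  [-40, 0, 0, 0],
  [-45, 0, 0, 0],
  [-45, 0, 0, 0],
  [0, 0, 0, 0],
])

```text
time: 37.85
tcp_pos: [0.4931, 0.0008, 0.1231]
tcp_rot: [[0.042, 0.955, 0.295], [-0.02, 0.296, -0.955], [-0.999, 0.034, 0.032]]
force: [0.5, -1.0, -2.5]
opening: 0.0332
```

```bash
python3 go.py .531 .355 .115
```

```text
t 37.85 tcp [0.4931 0.0008 0.1231] head 17.23 F [ 0.5 -1.  -2.5] open 0.03319608464542185
-> [0.531 0.355 0.115] tool mm [   2.6  140.7 -327.3]
L now -0.1426
```

>>> drive_tool([
  [0, 23, -45, 0],
  [0, 24, -47, 0],
  [0, 24, -47, 0],
  [0, 24, -47, 0],
  [0, 24, -47, 0],
  [0, 24, -47, 0],
  [0, 22, -45, 0],
  [0, 0, 0, 0],
])

```text
time: 38.85
tcp_pos: [0.5547, 0.3661, 0.1059]
tcp_rot: [[0.032, 0.957, 0.288], [-0.026, 0.289, -0.957], [-0.999, 0.023, 0.034]]
force: [0.2, -0.2, -1.4]
opening: 0.0332
```

```bash
python3 go.py .555 .361 .115 .555 .361 .042
```

```text
t 38.85 tcp [0.5547 0.3661 0.1059] head 16.79 F [ 0.2 -0.2 -1.4] open 0.03315274041865857
-> [0.555 0.361 0.115] tool mm [-8.9 -1.   5.2]
-> [0.555 0.361 0.042] tool mm [72.9 -1.7 -2.5]
L now 0.189
```

>>> drive_tool([
  [30, -1, -1, 0],
  [25, -1, -1, 0],
  [9, 0, 0, 0],
  [0, 0, 3, 0],
  [0, 0, 3, 0],
])

```text
time: 39.48
tcp_pos: [0.5554, 0.3569, 0.0368]
tcp_rot: [[0.029, 0.957, 0.287], [-0.03, 0.288, -0.957], [-0.999, 0.019, 0.037]]
force: [0.0, 0.4, -1.5]
opening: 0.0334
```

```bash
python3 go.py .5585 .3495 .042
```

```text
t 39.475 tcp [0.5554 0.3569 0.0368] head 16.76 F [ 0.   0.4 -1.5] open 0.033418051222565
-> [0.5585 0.3495 0.042 ] tool mm [-4.9  1.   8.2]
L now 0.18
```

>>> drive_tool([
  [-3, 0, 3, 0],
  [0, 0, 1.5, 0],
])

```text
time: 39.72
tcp_pos: [0.5578, 0.3522, 0.0419]
tcp_rot: [[0.031, 0.958, 0.286], [-0.029, 0.287, -0.957], [-0.999, 0.021, 0.037]]
force: [0.4, 0.6, -1.9]
opening: 0.0334
```

>>> drive_tool([
  [0, 0, 2, 0],
])

```text
time: 39.85
tcp_pos: [0.5578, 0.352, 0.0425]
tcp_rot: [[0.031, 0.957, 0.287], [-0.026, 0.288, -0.957], [-0.999, 0.022, 0.034]]
force: [-2.8, 8.2, -6.6]
opening: 0.033
```

```bash
python3 go.py
```

```text
t 39.85 tcp [0.5578 0.352  0.0425] head 16.76 F [-2.8  8.2 -6.6] open 0.03303871115997017
L now 0.1747
```

>>> drive_tool([
  [0, 0, -4, 0],
  [-25, 0, 0, 0],
  [-22, 0, 0, 0],
  [0, 0, 0, 0],
])

```text
time: 40.35
tcp_pos: [0.5551, 0.3573, 0.0912]
tcp_rot: [[0.031, 0.957, 0.288], [-0.027, 0.288, -0.957], [-0.999, 0.022, 0.035]]
force: [0.4, 0.1, -1.4]
opening: 0.0336
```

```bash
python3 go.py .5775 .2872 .085
```

```text
t 40.35 tcp [0.5551 0.3573 0.0912] head 16.77 F [ 0.4  0.1 -1.4] open 0.03356622525464762
-> [0.5775 0.2872 0.085 ] tool mm [ 8.8  1.  73.3]
L now 0.1805
```

>>> drive_tool([
  [0, 0, 35, 0],
  [0, 1, 33, 0],
  [2, 0, 5, 0],
  [0, 0, 0, 0],
  [0, 0, 0, 0],
])

```text
time: 40.98
tcp_pos: [0.5761, 0.2867, 0.0892]
tcp_rot: [[0.029, 0.957, 0.29], [-0.028, 0.29, -0.956], [-0.999, 0.02, 0.035]]
force: [0.2, 0.6, -2.0]
opening: 0.0334
```

```bash
python3 go.py .5775 .2872 .07
```

```text
t 40.975 tcp [0.5761 0.2867 0.0892] head 16.89 F [ 0.2  0.6 -2. ] open 0.0333934014004198
-> [0.5775 0.2872 0.07  ] tool mm [19.2  1.1 -0.7]
L now 0.1069
```

>>> drive_tool([
  [8, 0.5, 0, 0],
  [5, 0, 0, 0],
  [0, 0, 0, 0],
])

```text
time: 41.35
tcp_pos: [0.5756, 0.2888, 0.0749]
tcp_rot: [[0.029, 0.956, 0.293], [-0.027, 0.294, -0.956], [-0.999, 0.019, 0.034]]
force: [0.5, 0.6, -0.8]
opening: 0.0334
```

```bash
python3 go.py .5775 .2872 .07
```

```text
t 41.35 tcp [0.5756 0.2888 0.0749] head 17.07 F [ 0.5  0.6 -0.8] open 0.03337364066667192
-> [0.5775 0.2872 0.07  ] tool mm [5.  1.3 1.9]
L now 0.109
```

>>> drive_tool([
  [0, 1, 1.8, 0],
  [0, 0, 0, 0],
])

```text
time: 41.6
tcp_pos: [0.5772, 0.2875, 0.075]
tcp_rot: [[0.029, 0.956, 0.293], [-0.027, 0.294, -0.955], [-0.999, 0.02, 0.034]]
force: [-0.2, 0.6, -0.3]
opening: 0.0332
```

>>> drive_tool([
  [3, 0, 0, 0],
  [3, 0, 0, 0],
])

```text
time: 41.85
tcp_pos: [0.5777, 0.2874, 0.0691]
tcp_rot: [[0.029, 0.956, 0.293], [-0.027, 0.293, -0.956], [-0.999, 0.02, 0.034]]
force: [-0.4, -0.1, -1.2]
opening: 0.0334
```

```bash
python3 go.py .5775 .2872 .07
```

```text
t 41.85 tcp [0.5777 0.2874 0.0691] head 17.07 F [-0.4 -0.1 -1.2] open 0.03342547048672241
-> [0.5775 0.2872 0.07  ] tool mm [-0.9 -0.2  0.2]
L now 0.107
```

>>> drive_tool([
  [3, 0, -0.1, 0],
  [3, 0, -0.1, 0],
  [3, 0, -0.1, 0],
])

```text
time: 42.22
tcp_pos: [0.5778, 0.2874, 0.0594]
tcp_rot: [[0.029, 0.956, 0.293], [-0.027, 0.293, -0.956], [-0.999, 0.02, 0.034]]
force: [0.4, 0.3, -1.2]
opening: 0.033
```

```bash
python3 go.py
```

```text
t 42.225 tcp [0.5778 0.2874 0.0594] head 17.07 F [ 0.4  0.3 -1.2] open 0.032988121467776084
L now 0.107
```

>>> drive_tool([
  [5, 0, -0.1, 0],
  [5, 0, -0.1, 0],
  [5, 0, -0.1, 0],
  [5, 0, -0.1, 0],
  [5, 0, -0.1, 0],
  [4, 0, 0, 0],
])

```text
time: 42.98
tcp_pos: [0.5784, 0.2869, 0.0281]
tcp_rot: [[0.029, 0.956, 0.293], [-0.027, 0.293, -0.956], [-0.999, 0.02, 0.034]]
force: [0.9, -1.7, 2.6]
opening: 0.0331
```

>>> drive_tool([
  [1.5, 0, 0, 0],
])

```text
time: 43.1
tcp_pos: [0.5786, 0.2869, 0.0278]
tcp_rot: [[0.029, 0.956, 0.293], [-0.028, 0.293, -0.956], [-0.999, 0.02, 0.035]]
force: [-9.4, -6.7, 22.5]
opening: 0.0333
```

Floor contact came at the predicted height. I release and withdraw gently.

>>> drive_tool([
  [-1, 0, 0, 0],
  [0, 0, 0, 0],
  [0, 0, 0, 0],
], hand=-0.03)

```text
time: 43.48
tcp_pos: [0.579, 0.2873, 0.0294]
tcp_rot: [[0.031, 0.956, 0.293], [-0.027, 0.293, -0.956], [-0.999, 0.021, 0.035]]
force: [0.2, 0.3, -0.4]
opening: 0.0415
```

>>> drive_tool([
  [-4, 0, 0, 0],
  [-4, 0, 0, 0],
  [-4, 0, 0, 0],
  [-4, 0, 0, 0],
  [-4, 0, 0, 0],
  [-6, 0, 0, 0],
  [-20, 0, 0, 0],
  [-40, 0, 0, 0],
  [-40, 0, 0, 0],
  [0, -15, 45, 0],
  [0, -15, 50, 0],
  [0, -15, 50, 0],
  [0, -15, 50, 0],
  [0, -15, 50, 0],
  [0, -15, 50, 0],
  [0, 0, 0, 0],
  [0, 0, 0, 0],
])

```text
time: 45.6
tcp_pos: [0.5773, -0.022, 0.1829]
tcp_rot: [[0.043, 0.954, 0.298], [-0.025, 0.299, -0.954], [-0.999, 0.033, 0.037]]
force: [-1.6, 0.3, 0.5]
opening: 0.0423
```

```bash
python3 go.py; python3 - <<'E'
from h import *
ps=[cams.read_camera(n) for n in("scene","top")]
for p,n in zip(ps,("scene","top")): print(n,[(k,d["score"].__round__(2),np.round(d["centre"],1).tolist()) for k in("cell_front_button","cell_small","jar","coupling","pen_cup") for d in cams.spot_point(p,k)[:4]])
ims=[cv2.resize(p["color"][c[1]:c[1]+100,c[0]:c[0]+80],(400,500),interpolation=cv2.INTER_CUBIC) for p,c in zip(ps,((315,185),(100,110)))]
cv2.imwrite("pics/l.png",cv2.convertScaleAbs(np.hstack(ims),alpha=3))
E
```

```text
t 45.6 tcp [ 0.5773 -0.022   0.1829] head 17.39 F [-1.6  0.3  0.5] open 0.042309180961829715
L now -0.1889
scene [('cell_front_button', 0.56, [364.8, 209.2]), ('cell_small', 0.44, [147.5, 210.1]), ('jar', 0.71, [270.8, 276.0]), ('jar', 0.56, [382.6, 248.9]), ('coupling', 0.58, [233.4, 271.5]), ('pen_cup', 0.92, [351.3, 175.3]), ('pen_cup', 0.24, [148.0, 211.1])]
top [('cell_front_button', 0.71, [127.6, 198.0]), ('cell_small', 0.73, [379.1, 184.4]), ('jar', 0.63, [232.5, 116.5]), ('jar', 0.18, [363.1, 179.7]), ('pen_cup', 0.92, [132.7, 274.4])]
```

View pics/l.png

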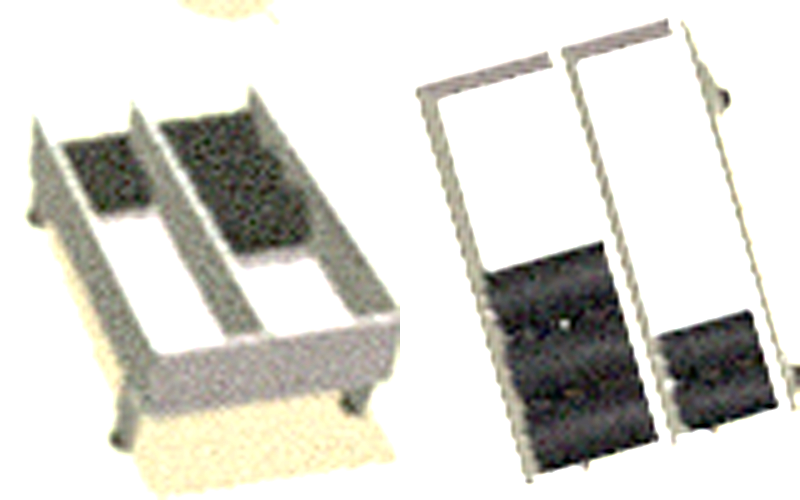

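The picture shows three black D cells lying square and touching in the wide lane, at top crop rows about 255–465. The narrow lane is unchanged and the bystanders are where they were, within a few pixels of detector noise. I hand in.

```bash
python3 -c "
from cell import robot
print(robot.finish_job())"
```

```text
the job is handed in; nothing more can be done
None
```

Both D cells are in the wide lane behind the front cell: first the one from the counter, then the one from the caddy. I handed the job in at about 46 s; no verdict is reported.

**How it was done:** The tool can only point down. So I stood each cell on clear counter, tipped it over slowly with shut fingers, and regripped it lying down. I felt the rack's left wall with the cell's flat end to centre it sideways, lowered it to floor contact, and let it roll the last few centimetres.

**Last checks:**
- **Queue:** The last picture shows three cells lying square and touching in the wide lane. The order follows from the loading.
- **Button ends:** I did not see the loaded cells' button ends to the left in that picture. It follows from how they were tipped and gripped.
- **Other things:** The jar, pen cup and small cell are where they were in both views, within a few pixels. The top view did not report the coupling, but the scene view did, in place.
- **Robot:** The arm was well clear of the rack and the other things, with only noise on the force reading.

**What went wrong or disagreed:**
- The reported tool height was about 35 mm lower than the true height, so the first grip closed above the cell without visibly moving it. I found the true height by touching the counter with the open fingertips, which peaked at 68 N (limit 120 N).
- The tool drifted to a tilt of about 2.5°, which did no harm.
- The automatic fit of the rack position was poor, so I used corners picked by eye instead.

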